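# Put a mixed handful back into bottle rack, vial block and tray

## Robot

A 6-joint arm with a two-finger parallel gripper is mounted at the origin on a cart in front of the work surface, level with it; the furniture and walls round the work are solid. World frame = base frame: x ahead of the robot, y to its left, z up, the work surface at z = 0. Lengths are in m, angles in degrees, forces in N, time in s.
With the tool pointing down it reaches from about 0.25 to 0.725 m from the base axis. Payload 9.7 kg.
Tool frame: the origin (TCP) lies midway between the tips of the shut fingers; the grasp point (between the pads) lies 19 mm behind it; y points along the fingers, x is the direction in which the jaws open and shut, and the axes are right-handed (so a half turn about y gives the same grasp; the last joint's range is limited). The gripper opens to 85 mm and grips with 20 to 120 N. Pads are 22 mm wide; open, the fingers measure 114 mm over their backs; the gripper's body (76 mm by 85 mm) begins 54 mm behind the grasp point. The pads swing forward as they close: fully open they stand 13 mm farther back than shut.
Start: joints at [-76.547, 4.979, 10.078, 95.1, 0, 90], TCP at [0.128, -0.535, 0.231] pointing down, gripper open.
Joint ranges: [-179.16, 179.16], [-48.56, 103.87], [-65.8, 70.77], [-126.05, 130.52], [-82.76, 87.17], [-180, 180]. Speed limits (degrees/s): [127.2, 127.2, 147.25, 180, 180, 180].

## Interface

Orientations are given as a 3x3 rotation matrix whose columns are the frame's x, y, z axes.
In Python, from workcell import monitor, viewer, sign_off gives the robot as it stands. The module is installed in compiled form; this text tells all that it offers.
- The arm moves only by the tool play_rows, never from a script. Its arguments are lists of equal length, an entry for each row: "translation": the shift along the tool's x, y, z in mm, a list of three; "rotation": the turn, a rotation vector about the tool's x, y, z in rad, a list of three; "jaw": the opening, from 0 (shut) to 1 (fully open). In form: {"translation": [[tx, ty, tz], ...], "rotation": [[wx, wy, wz], ...], "jaw": [jaw, ...]}. A call has exactly 10 rows; each row is the pose to reach, as a shift and turn from the pose commanded when the call began, along the tool's axes at that moment; what a row does not reach only later rows make up. A row lasts 1/12 s, in which the tool goes at most 41.7 mm and 7.16 degrees, less where a joint would pass 70% of its speed; a pose out of reach is approached as far as the arm can. A call with a gripper value outside its range is refused whole. The fingers move at their own pace and stop on an object; "newtons" is the grip in N (left out, the last holds). Time passes only in rows, so rows that repeat a pose let the fingers close, or fill a call up. It gives the time, the measured TCP pose, the force and the opening at its end, in the units of the state.
- monitor.sense(): the state, without advancing time (a new reading comes with each control period).
- viewer.capture(name): name is "side" or "top" or "wrist"; returns the picture (480x640x3 uint8, red, green, blue); there is no depth.
- viewer.camera_model(name): a dict with "fx", "fy", "cx", "cy" (pixels), "world_from_camera" (4x4, takes a point from camera to world coordinates); the wrist camera has in their place "tool_from_camera" (4x4, takes a point from camera to tool coordinates, whose origin is the TCP and whose axes are the tool frame's). Camera axes: x right, y down, z forward; pixel columns grow to the right and rows downward; lengths in m; the calibration is good to about 2 mm. A picture is of the moment at which its call begins: read the wrist's pose just before it. camera_model takes no time and is no camera call.
- sign_off(): hands the job in, once; it reports no verdict.
The state is a dict: "time_s": time; "joints": joint angles; "dq": joint speeds; "joint_torque": joint torques, N m; "position": TCP position; "eef_rot": TCP orientation; "contact_force": force on the tool from outside, world axes, zero at the start; "torque": the same for the moment, N m; "opening": finger opening in m.
Only numpy, scipy, OpenCV 4.12 (cv2) and the standard library are available. Lean on these libraries where they do the work, as an engineer would, in place of code of your own. Each camera call takes 0.05 s, during which the arm holds its last target.

## Task

Clear up after the microscopy session: stand the black-capped brown bottle and the red-topped dropper bottle in the white bottle rack, each in the hole it fits, stand the yellow-capped vial and the open amber vial in the two empty wells of the blue vial block, and lay the tweezers flat and lengthwise in the steel instrument tray. Everything must be right down in its place, the bottles and vials upright, and the clear vial must still be standing in the middle well of the block.

Things in the scene. Friction and masses are not known exactly. Their poses are not given: they have to be found in the camera images.
- amber_bottle: Brown glass bottle with a black screw cap and a blue label, loose, standing upright, about 160 g. Round body 53 mm in diameter up to about 60 mm, then a shoulder; 102 mm tall in all, cap 28 mm in diameter. Origin at the centre of its underside, z up the bottle.
- oil_dropper: Small brown dropper bottle with a red rubber teat, loose, standing upright, about 55 g. Round body 34 mm in diameter up to about 45 mm, collar and teat narrower above it; 94 mm tall in all. Origin at the centre of its underside, z up the bottle.
- vial_yellow: Small clear vial with a yellow screw cap, loose, standing upright, about 12 g, 23 mm tall. The cap is the upper 11 mm and 23 mm in diameter (grip it there, between 12 and 23 mm up); the body below is 19 mm wide. Origin at the centre of its underside, z up.
- vial_amber: Small open amber (orange-brown) glass vial, no cap, loose, standing upright, about 18 g, 25 mm in diameter and 34 mm tall. Origin at the centre of its underside, z up.
- tweezers: Straight steel tweezers, loose, lying on the table, about 22 g: 130 mm long along their own y axis, 14 mm wide along x, 8 mm thick. They reach from y = -66 mm to y = +60 mm; origin on their underside near the middle of their length.
- vial_clear: Small empty clear glass vial, 25 mm in diameter and 30 mm tall, loose, already standing in the middle well of the vial block; it stays there. Origin at the centre of its underside.
- bottle_rack: White two-tier bottle rack, fixed to the table, 88 mm (its x) by 160 mm (its y), 32 mm high. Bottles stand on the lower plate, whose top is 8 mm above the table; the upper plate (26 to 32 mm high) has two round holes: 64 mm in diameter at y = -36 mm and 44 mm in diameter at y = +46 mm, both at x = 0. Origin at the centre of its underside on the table.
- vial_block: Blue plastic vial block, fixed to the table, 50 mm (its x) by 144 mm (its y), 20 mm high, a foot flange 3 mm wider all round. Three round wells 32 mm in diameter and 11 mm deep (floor 9 mm above the table) at x = 0 and y = -46, 0 and +46 mm; the middle one already holds the clear vial, the two outer ones are empty and equal. Origin at the centre of its underside on the table.
- instrument_tray: Shallow open stainless-steel instrument tray with a rolled rim, fixed to the table, 168 mm long along its own y axis, 84 mm wide along x, 16 mm high, floor and walls 3 mm thick (inside 162 by 78 mm). Origin at the centre of its underside on the table. A microscope 0.38 m tall stands on the table about 0.1 m to the right of this tray (towards -y): pass round it.

How it is judged:
By the outcome, as a careful person would: the job done as asked, in the order asked, and still so for the second after the job is handed in, with the robot touching nothing.
It also fails if it takes over 120 s, if anything falls off the work surface, if the arm or the gripper's body presses on something with over 40 N, if the wrist force passes 120 N, or if a joint passes its speed limit or range.

## Working session

There is one attempt and no reset: what is moved stays moved. The work goes in short steps, Python scripts to look and compute and a tool call to move; the robot and the scene stay as the last step left them, time stands still between calls to the robot, and variables do not carry over. Pictures are saved under pics/ and viewed, and the job is handed in when it is done.

Besides the shell and the picture viewer there is one more tool, called after "Call:" as a command line: name --argument value ..., lists and objects as JSON in quotes. play_rows: Moves the arm, as the interface text tells. Its arguments: {"type":"object","properties":{"translation":{"type":"array"},"rotation":{"type":"array"},"jaw":{"type":"array"},"newtons":{"type":"number"}},"required":["translation","rotation","jaw"]}

```bash
mkdir -p pics
python3 - <<'E'
from workcell import monitor, viewer
import cv2, numpy as np
np.set_printoptions(precision=4,suppress=True)
s=monitor.sense()
print({k:(np.round(v,4).tolist() if not isinstance(v,dict) else v) for k,v in s.items()})
for n in ("top","side"):
    im=np.asarray(viewer.capture(n)); cv2.imwrite(f"pics/{n}0.png",im[...,::-1])
for n in ("top","side","wrist"):
    print(n,viewer.camera_model(n))
E
```

```text
{'time_s': 0.0, 'joints': [-76.5481, 5.0115, 10.0334, 95.0982, -0.0007, 90.0016], 'dq': [0.0399, -0.0335, 0.0206, 0.0272, -0.0393, -0.0734], 'joint_torque': [0.0017, -52.0392, 46.48, 0.0164, 0.0002, -0.0], 'position': [0.1279, -0.5347, 0.2306], 'eef_rot': [[0.2326, -0.0003, 0.9726], [-0.9726, 0.0013, 0.2326], [-0.0013, -1.0, -0.0]], 'contact_force': [-0.5131, 0.2912, -0.8191], 'torque': [0.0145, -0.0066, 0.0285], 'opening': 0.0857}
top {'fx': 442.0787790889601, 'fy': 442.0787790889601, 'cx': 314.9182946335221, 'cy': 237.0233600307251, 'world_from_camera': array([[ 0.019 , -0.9902,  0.1386,  0.4028],
       [-0.9998, -0.0204, -0.0088,  0.1053],
       [ 0.0116, -0.1384, -0.9903,  0.8914],
       [ 0.    ,  0.    ,  0.    ,  1.    ]])}
side {'fx': 574.1778836808212, 'fy': 574.1778836808212, 'cx': 318.1397003158137, 'cy': 239.1803182482822, 'world_from_camera': array([[-0.8272, -0.3433,  0.4449,  0.0781],
       [-0.5618,  0.4897, -0.6668,  0.7822],
       [ 0.011 , -0.8015, -0.5979,  0.6519],
       [ 0.    ,  0.    ,  0.    ,  1.    ]])}
wrist {'fx': 411.7380599217499, 'fy': 411.7380599217499, 'cx': 316.45149737021364, 'cy': 244.51327920424362, 'tool_from_camera': array([[ 1.    ,  0.0003,  0.0001,  0.0013],
       [ 0.    , -0.2613,  0.9652, -0.1426],
       [ 0.0003, -0.9652, -0.2613,  0.0661],
       [ 0.    ,  0.    ,  0.    ,  1.    ]])}
```

View pics/top0.png

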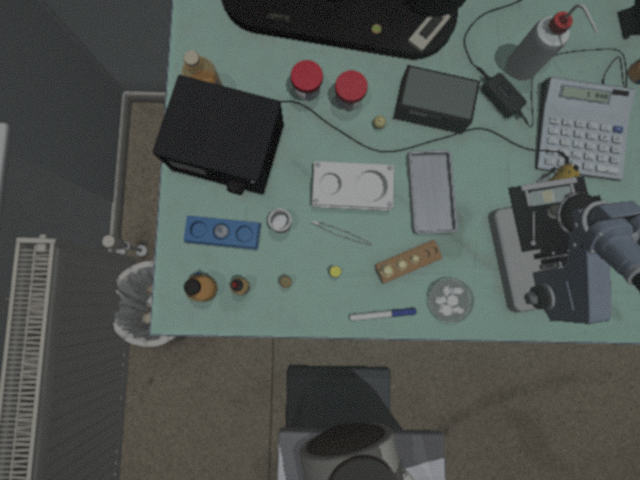

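View pics/side0.png

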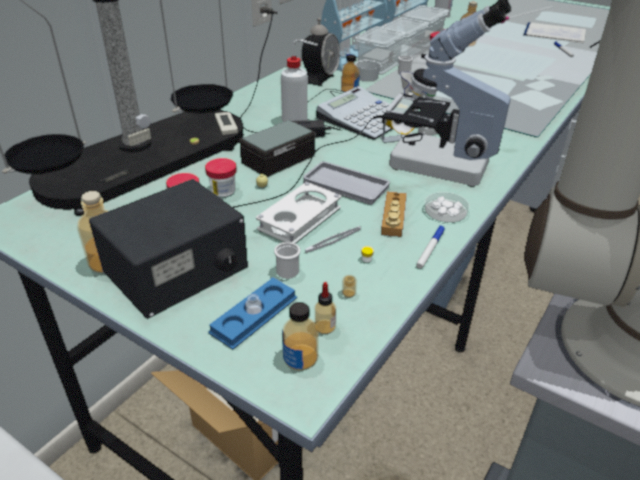

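```bash
cat > h.py <<'E'
import numpy as np, cv2
from workcell import monitor, viewer
np.set_printoptions(precision=4,suppress=True)
def cam(n,s=None):
    m=viewer.camera_model(n); K=(m['fx'],m['fy'],m['cx'],m['cy'])
    if 'world_from_camera' in m: T=np.array(m['world_from_camera'])
    else:
        s=s or monitor.sense(); W=np.eye(4); W[:3,:3]=s['eef_rot']; W[:3,3]=s['position']; T=W@np.array(m['tool_from_camera'])
    return K,T
def ray(c,u,v):
    K,T=c; d=T[:3,:3]@np.array([(u-K[2])/K[0],(v-K[3])/K[1],1]); return T[:3,3],d/np.linalg.norm(d)
def onz(c,u,v,z):
    o,d=ray(c,u,v); return o+d*(z-o[2])/d[2]
def proj(c,p):
    K,T=c; q=(np.asarray(p,float).reshape(-1,3)-T[:3,3])@T[:3,:3]; return np.c_[K[0]*q[:,0]/q[:,2]+K[2],K[1]*q[:,1]/q[:,2]+K[3]]
def circle(x,y,z,r,n=60):
    a=np.linspace(0,2*np.pi,n); return np.c_[x+r*np.cos(a),y+r*np.sin(a),0*a+z]
def box(x,y,yaw,hx,hy,z):
    c,s=np.cos(yaw),np.sin(yaw); P=np.array([[-hx,-hy],[hx,-hy],[hx,hy],[-hx,hy],[-hx,-hy]]); return np.c_[P@np.array([[c,s],[-s,c]])+[x,y],np.full(5,z)]
def draw(im,c,P,k,off,col=(0,255,0)):
    q=(proj(c,P)-off+0.5)*k-0.5
    cv2.polylines(im,[np.round(q*8).astype(np.int32)],False,col,1,cv2.LINE_AA,3)
def crop(im,u0,v0,w,h,k): return cv2.resize(im[v0:v0+h,u0:u0+w],None,fx=k,fy=k,interpolation=cv2.INTER_CUBIC)
def snap(n,name):
    s=monitor.sense(); im=np.asarray(viewer.capture(n))[...,::-1].copy(); cv2.imwrite(f'pics/{name}.png',im); return im,s
E
python3 - <<'E'
from h import *
im=cv2.imread('pics/top0.png')
cv2.imwrite('pics/t_a.png',crop(im,160,145,200,150,4)); cv2.imwrite('pics/t_b.png',crop(im,300,145,200,150,4))
c=cam('top')
for n,u,v,z in [('brown cap',193,288,.102),('dropper top',238,284,.094),('amber vial',286,281,.034),('yellow',335,271,.023),('tw',341,232,.008),('block mid',221,231,.02),('rack',353,186,.032),('tray',432,192,.016),('scope base l',512,308,.02),('scope base tl',497,212,.02),('scope top',570,210,.3),('stage',530,190,.12),('eyep',640,270,.38),('edge',400,338,0),('edgeL',155,300,0)]:
    print(n,onz(c,u,v,z))
E
```

```text
brown cap [0.4177 0.3122 0.102 ]
dropper top [0.4266 0.2343 0.094 ]
amber vial [0.4359 0.1518 0.034 ]
yellow [0.4577 0.0569 0.023 ]
tw [0.5377 0.0449 0.008 ]
block mid [0.5329 0.2846 0.02  ]
rack [0.6275 0.0236 0.032 ]
tray [ 0.6227 -0.1389  0.016 ]
scope base l [ 0.3925 -0.2907  0.02  ]
scope base tl [ 0.5832 -0.2685  0.02  ]
scope top [ 0.5302 -0.2491  0.3   ]
stage [ 0.6041 -0.2868  0.12  ]
eyep [ 0.4433 -0.279   0.38  ]
edge [ 0.3294 -0.0747  0.    ]
edgeL [0.3945 0.4128 0.    ]
```

View pics/t_a.png

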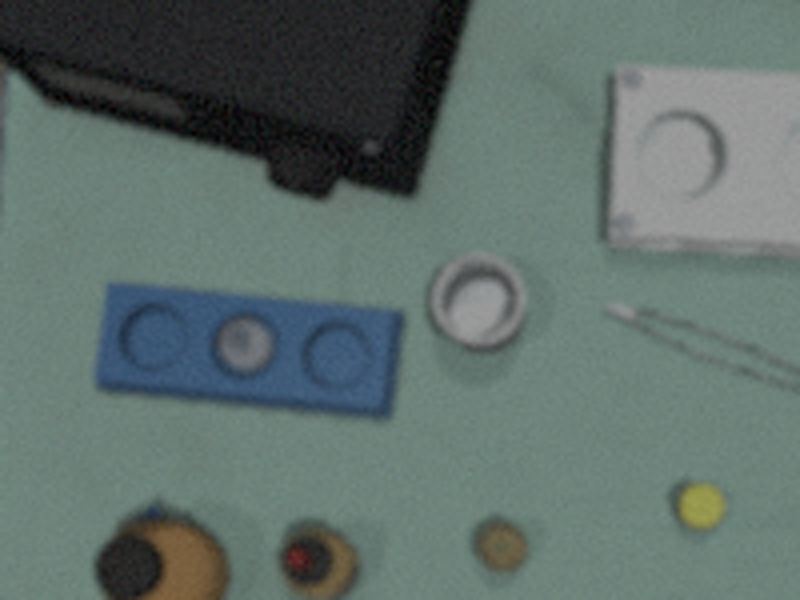

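View pics/t_b.png

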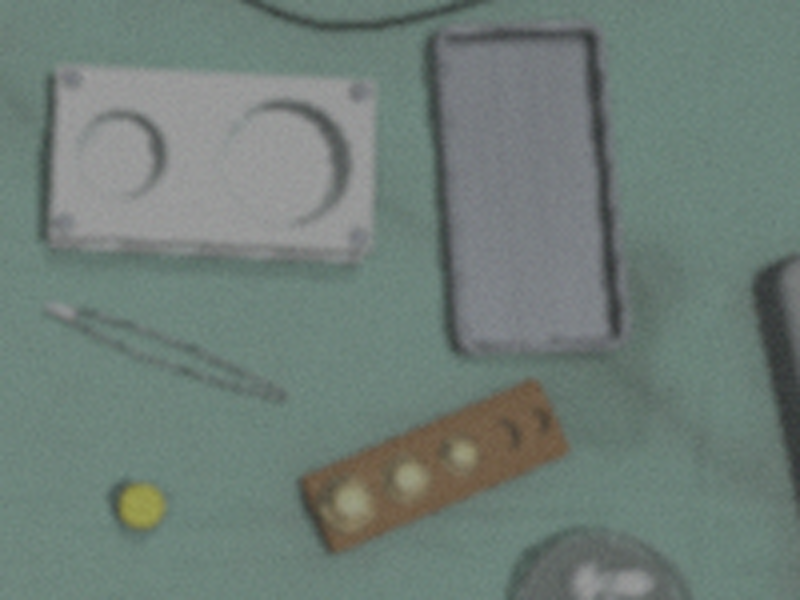

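```bash
cat > fit0.py <<'E'
from h import *
c=cam('top')
def A(px,py,z): return onz(c,160+(px+.5)/4-.5,145+(py+.5)/4-.5,z)
def B(px,py,z): return onz(c,300+(px+.5)/4-.5,145+(py+.5)/4-.5,z)
print('bottle cap',A(130,567,.102)); print('bottle', )
print('dropper teat',A(300,559,.09)); print('amber',A(501,545,.034)); print('yel',A(701,506,.023))
blk=[A(*p,.02) for p in [(109,284),(403,312),(389,416),(98,387)]]
print('block',np.mean(blk,0),'edges',[np.linalg.norm(blk[i]-blk[(i+1)%4]) for i in range(4)]);d=blk[0]-blk[1]+blk[3]-blk[2];print('yaw of y',np.degrees(np.arctan2(-d[0],d[1])))
for p in [(153,337),(338,355)]: print('well',A(*p,.02))
rk=[B(*p,.032) for p in [(57,66),(375,80),(361,260),(50,246)]]
rk=[B(*p,.032) for p in [(57,66),(375,80),(366,252),(51,238)]]
print('rack',np.mean(rk,0),'edges',[np.linalg.norm(rk[i]-rk[(i+1)%4]) for i in range(4)]);d=rk[0]-rk[1]+rk[3]-rk[2];print('yaw',np.degrees(np.arctan2(-d[0],d[1])))
print('holes',B(120,155,.032),B(284,164,.032))
tr=[B(*p,.016) for p in [(434,28),(597,28),(623,345),(455,352)]]
print('tray',np.mean(tr,0),[np.linalg.norm(tr[i]-tr[(i+1)%4]) for i in range(4)]);d=tr[0]-tr[3]+tr[1]-tr[2];print('tray long dir',np.degrees(np.arctan2(d[1],d[0])))
print('tw',B(48,309,.004),B(285,397,.004))
E
python3 fit0.py
```

```text
bottle cap [0.4206 0.3139 0.102 ]
bottle
dropper teat [0.4259 0.241  0.09  ]
amber [0.4361 0.154  0.034 ]
yel [0.4575 0.0571 0.023 ]
block [0.531  0.2824 0.02  ] edges [np.float64(0.147484444821827), np.float64(0.05257929981853778), np.float64(0.1448600378323423), np.float64(0.051968319132509946)]
yaw of y -4.434425223560658
well [0.5363 0.3307 0.02  ]
well [0.5291 0.2385 0.02  ]
rack [0.6311 0.0242 0.032 ] edges [np.float64(0.1602002087550607), np.float64(0.08849572326513794), np.float64(0.1565015630860521), np.float64(0.08829477054801536)]
yaw -1.3342721340246002
holes [0.6318 0.0703 0.032 ] [ 0.629  -0.0117  0.032 ]
tray [ 0.6244 -0.1378  0.016 ] [np.float64(0.08426663431603965), np.float64(0.1654664092548818), np.float64(0.08487508288867728), np.float64(0.1688173593867375)]
tray long dir 3.1113989480993482
tw [0.5579 0.1047 0.004 ] [ 0.5153 -0.0162  0.004 ]
```

Call:
play_rows --translation '[[-30,-8,0],[-60,-16,0],[-90,-25,0],[-120,-30,0],[-150,-40,0],[-180,-50,0],[-210,-60,0],[-240,-60,0],[-240,-60,0],[-240,-60,0]]' --rotation '[[0,0,0],[0,0,0],[0,0,0],[0,0,0],[0,0,0],[0,0,0],[0,0,0],[0,0,0],[0,0,0],[0,0,0]]' --jaw '[1,1,1,1,1,1,1,1,1,1]' --newtons 30

```text
time_s: 0.93
position: [0.072, -0.3008, 0.2919]
eef_rot: [[0.233, 0.001, 0.973], [-0.973, -0.002, 0.233], [0.002, -1.0, 0.0]]
contact_force: [-0.4, -0.1, 0.8]
opening: 0.0852
```

Call:
play_rows --translation '[[-2,0,36],[-8,0,71],[-18,0,105],[-32,0,138],[-50,0,169],[-71,0,198],[-95,0,224],[-123,0,246],[-152,0,267],[-184,0,283]]' --rotation '[[0,-0.115,0],[0,-0.23,0],[0,-0.345,0],[0,-0.46,0],[0,-0.575,0],[0,-0.69,0],[0,-0.805,0],[0,-0.92,0],[0,-1.035,0],[0,-1.15,0]]' --jaw '[1,1,1,1,1,1,1,1,1,1]'

```text
time_s: 1.77
position: [0.306, -0.0552, 0.2904]
eef_rot: [[0.984, -0.001, 0.179], [-0.179, 0.0, 0.984], [-0.001, -1.0, -0.0]]
contact_force: [0.7, -0.4, 0.1]
opening: 0.0855
```

```bash
cat > to.py <<'E'
# usage: to.py x y z yaw   -> shift/rot in tool axes from present pose (yaw = world heading of tool x)
from h import *; import sys
from scipy.spatial.transform import Rotation as Ro
x,y,z,yaw=map(float,sys.argv[1:5]); s=monitor.sense(); R=np.array(s['eef_rot'])
a=np.radians(yaw); T=np.array([[np.cos(a),0,-np.sin(a)],[np.sin(a),0,np.cos(a)],[0,-1,0]])
print('pos',np.array(s['position']),'t',s['time_s'],'J',np.round(s['joints'],1),'yaw',np.degrees(np.arctan2(R[1,0],R[0,0])))
d=R.T@(np.array([x,y,z])-s['position'])*1000
print('shift mm',np.round(d,1),'rot',np.round(Ro.from_matrix(R.T@T).as_rotvec(),4),'minrows',np.linalg.norm(d)/41.7)
E
python3 to.py 0.39 0.25 0.26 0
```

```text
pos [ 0.306  -0.0552  0.2904] t 1.7667 J [-10.2 -24.9  -8.8 106.2  -0.   90.1] yaw -10.335659995707148
shift mm [ 28.   30.3 315.3] rot [-0.0001 -0.1804 -0.0014] minrows 7.625721002912241
```

Call:
play_rows --translation '[[10,0,30],[20,0,62],[30,0,94],[40,0,126],[50,0,158],[60,0,190],[70,5,222],[80,10,254],[90,10,278],[90,10,278]]' --rotation '[[0,-0.02,0],[0,-0.04,0],[0,-0.06,0],[0,-0.08,0],[0,-0.1,0],[0,-0.12,0],[0,-0.14,0],[0,-0.16,0],[0,-0.18,0],[0,-0.18,0]]' --jaw '[1,1,1,1,1,1,1,1,1,1]'

```text
time_s: 2.6
position: [0.4465, 0.2034, 0.278]
eef_rot: [[1.0, -0.004, 0.002], [-0.002, -0.001, 1.0], [-0.004, -1.0, -0.001]]
contact_force: [1.0, 1.5, -0.2]
opening: 0.0854
```

Run:
```python
from h import *
import json
im,s=snap('wrist','w1')
json.dump({k:np.asarray(v).tolist() for k,v in s.items()},open('pics/w1.json','w'))
print(s['position'],s['eef_rot'])
```

```text
[0.4465 0.2034 0.278 ] [[ 1.     -0.0036  0.0021]
 [-0.0021 -0.0011  1.    ]
 [-0.0036 -1.     -0.0011]]
```

View pics/w1.png

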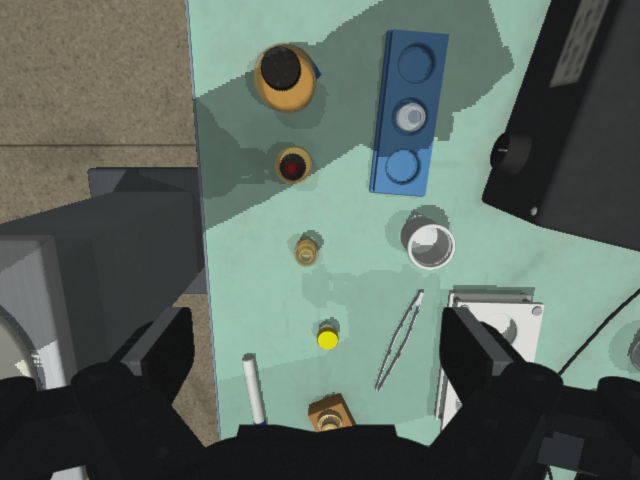

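Run:
```python
from h import *
import json
s=json.load(open('pics/w1.json')); c=cam('wrist',s); im=cv2.imread('pics/w1.png')
for n,u,v,z in [('bottle',281,68,.102),('drop',292,167,.092),('drop collar?',293,165,.06),('amber',307,254,.034),('yel',328,340,.023),('wellL',416,63,.02),('wellR',403,167,.02),('clear',411,116,.039),('cup',430,246,.05),('tw1',420,291,.004),('tw2',378,387,.004)]: print(n,onz(c,u,v,z))
P=[((.4206,.3139),[(0,.0265),(.06,.0265),(.102,.014)]),((.4259,.241),[(0,.017),(.045,.017),(.094,.005)]),((.4361,.154),[(0,.0125),(.034,.0125)]),((.4575,.0571),[(.012,.0115),(.023,.0115)])]
k=2;o=np.array([220,20]);a=crop(im,220,20,260,300,k)
for (x,y),l in P:
    for z,r in l: draw(a,c,circle(x,y,z,r),k,o)
draw(a,c,box(.531,.2824,np.radians(-4.43),.025,.072,.02),k,o)
for q in [(.5363,.3307),(.5291,.2385)]: draw(a,c,circle(*q,.02,.016),k,o,(0,0,255))
cv2.imwrite('pics/w1o.png',a)
```

```text
bottle [0.4211 0.3131 0.102 ]
drop [0.4271 0.2422 0.092 ]
drop collar? [0.426  0.2414 0.06  ]
amber [0.4368 0.1536 0.034 ]
yel [0.4581 0.0545 0.023 ]
wellL [0.5358 0.3285 0.02  ]
wellR [0.5291 0.2363 0.02  ]
clear [0.5299 0.2823 0.039 ]
cup [0.552 0.166 0.05 ]
tw1 [0.5577 0.1029 0.004 ]
tw2 [ 0.5168 -0.0158  0.004 ]
```

View pics/w1o.png

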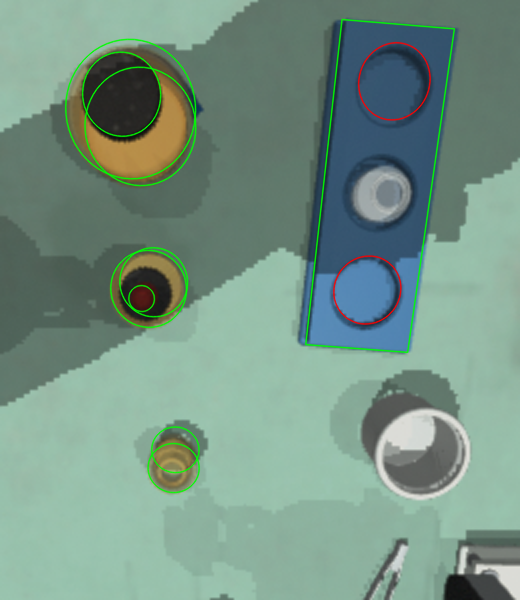

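Call:
play_rows --translation '[[-8,10,37],[-16,20,74],[-25,30,110],[-25,65,110],[-25,100,110],[-25,135,110],[-25,170,110],[-25,205,110],[-25,235,110],[-25,243,110]]' --rotation '[[0,0,0],[0,0,0],[0,0,0],[0,0,0],[0,0,0],[0,0,0],[0,0,0],[0,0,0],[0,0,0],[0,0,0]]' --jaw '[1,1,1,1,1,1,1,1,1,1]'

```text
time_s: 3.48
position: [0.4179, 0.3077, 0.033]
eef_rot: [[1.0, -0.006, 0.007], [-0.007, -0.004, 1.0], [-0.006, -1.0, -0.004]]
contact_force: [-1.3, -1.2, -0.8]
opening: 0.0854
```

```bash
python3 to.py 0.421 0.3135 0.035 0
python3 - <<'E'
from h import *
im,s=snap('wrist','w2'); print(s['contact_force'])
im,s=snap('side','s2'); cv2.imwrite('pics/s2c.png',crop(im,180,250,200,150,4))
E
```

```text
pos [0.4179 0.3077 0.033 ] t 3.4833 J [ 36.4   2.1 -14.9  73.4  -0.  126.8] yaw -0.39292062337217515
shift mm [ 3.  -2.1  5.8] rot [ 0.0044 -0.0068 -0.0058] minrows 0.16419787157099527
[-1.3279 -1.2418 -0.8466]
```

View pics/w2.png

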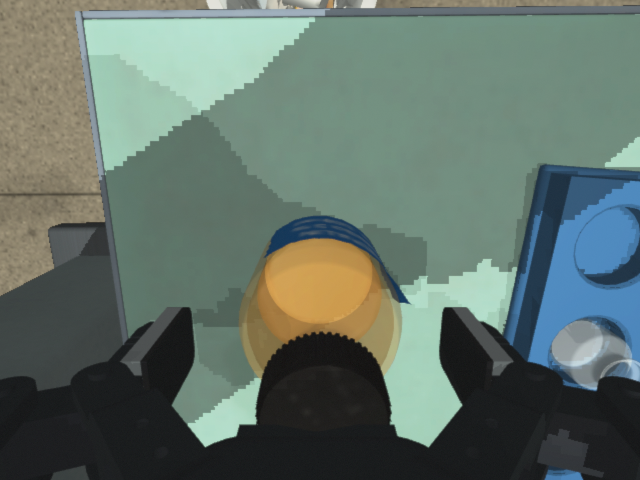

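View pics/s2c.png

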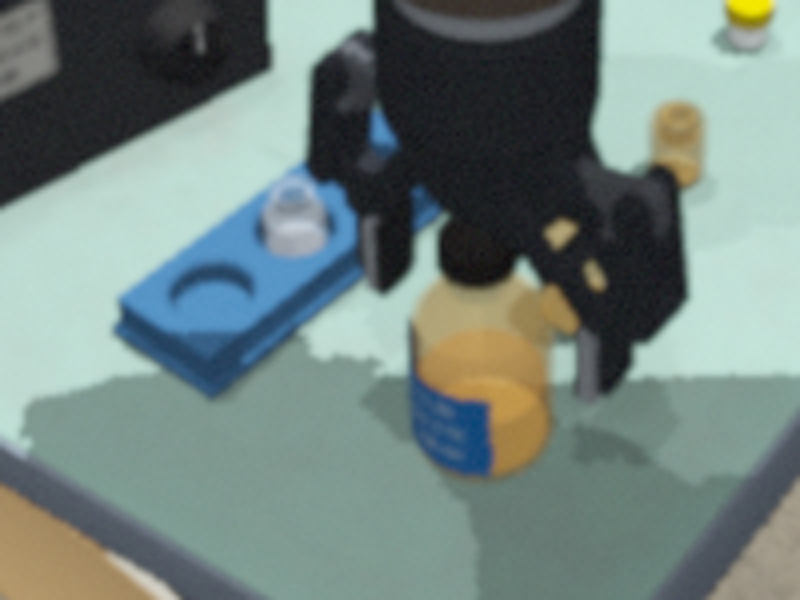

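```bash
python3 to.py 0.421 0.3135 0.035 0; python3 -c "
from h import *
s=monitor.sense();print(s['dq']);print(proj(cam('wrist',s),[.421,.3135,.102]))"
```

```text
pos [0.4193 0.3089 0.0368] t 3.5833 J [ 36.4   2.  -14.6  73.6  -0.  126.8] yaw -0.3880849185868069
shift mm [1.7 1.8 4.7] rot [ 0.0022 -0.0068 -0.0028] minrows 0.12614166776869068
[ 0.1458 -1.6566  3.9837  1.6656 -0.0701  0.0014]
[[321.6863 417.5054]]
```

Call:
play_rows --translation '[[1,0,4],[1,0,4],[1,0,4],[1,0,4],[1,0,4],[1,0,4],[1,0,4],[1,0,4],[1,0,4],[1,0,4]]' --rotation '[[0,0,0],[0,0,0],[0,0,0],[0,0,0],[0,0,0],[0,0,0],[0,0,0],[0,0,0],[0,0,0],[0,0,0]]' --jaw '[0,0,0,0,0,0,0,0,0,0]' --newtons 40

```text
time_s: 4.42
position: [0.4222, 0.315, 0.0407]
eef_rot: [[1.0, 0.003, 0.006], [-0.006, 0.003, 1.0], [0.003, -1.0, 0.003]]
contact_force: [-1.8, 1.3, 6.4]
opening: 0.0506
```

```bash
python3 to.py 0.421 0.3135 0.035 0; python3 to.py 0.6302 -0.0118 0.12 0
```

```text
pos [0.4222 0.315  0.0407] t 4.4167 J [ 36.7   2.3 -13.9  73.6   0.  127.1] yaw -0.3302604688811355
shift mm [-1.2  5.7 -1.6] rot [-0.0026 -0.0058  0.003 ] minrows 0.14538638486160502
pos [0.4222 0.315  0.0407] t 4.4167 J [ 36.7   2.3 -13.9  73.6   0.  127.1] yaw -0.3302604688811355
shift mm [ 210.2  -79.5 -325.4] rot [-0.0026 -0.0058  0.003 ] minrows 9.483335147607246
```

Call:
play_rows --translation '[[0,-20,0],[0,-50,0],[5,-85,-10],[20,-115,-35],[40,-120,-65],[60,-120,-97],[80,-120,-129],[100,-120,-161],[120,-120,-193],[140,-120,-222]]' --rotation '[[0,0,0],[0,0,0],[0,0,0],[0,0,0],[0,0,0],[0,0,0],[0,0,0],[0,0,0],[0,0,0],[0,0,0]]' --jaw '[0,0,0,0,0,0,0,0,0,0]'

```text
time_s: 5.25
position: [0.5608, 0.0892, 0.1596]
eef_rot: [[1.0, 0.002, 0.006], [-0.006, 0.0, 1.0], [0.002, -1.0, 0.0]]
contact_force: [0.5, 0.5, -1.4]
opening: 0.0505
```

```bash
python3 to.py 0.6302 -0.0118 0.16 0;python3 - <<'E'
from h import *
im,s=snap('side','s3');cv2.imwrite('pics/s3c.png',crop(im,180,130,240,180,3))
im,s=snap('wrist','w3')
E
```

```text
pos [0.5608 0.0892 0.1596] t 5.25 J [ 9.   6.4  3.7 87.2 -0.  99.4] yaw -0.36089262081596485
shift mm [  70.1   -0.3 -100.5] rot [-0.0002 -0.0063  0.0018] minrows 2.9390259601250737
```

View pics/s3c.png

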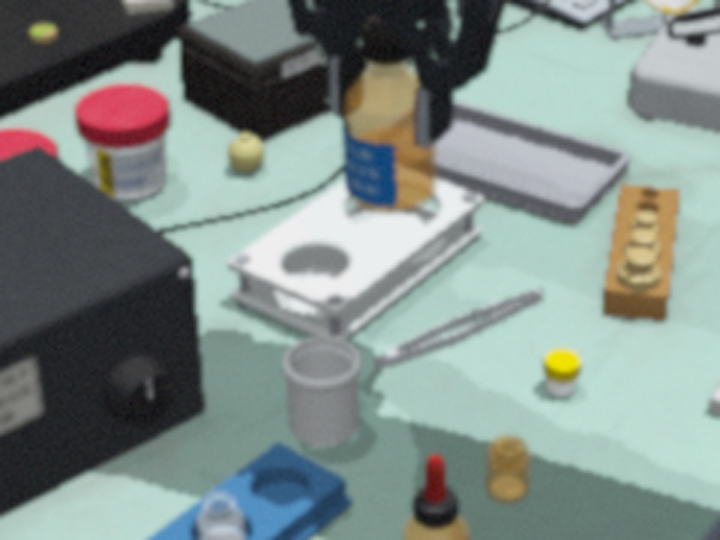

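View pics/w3.png

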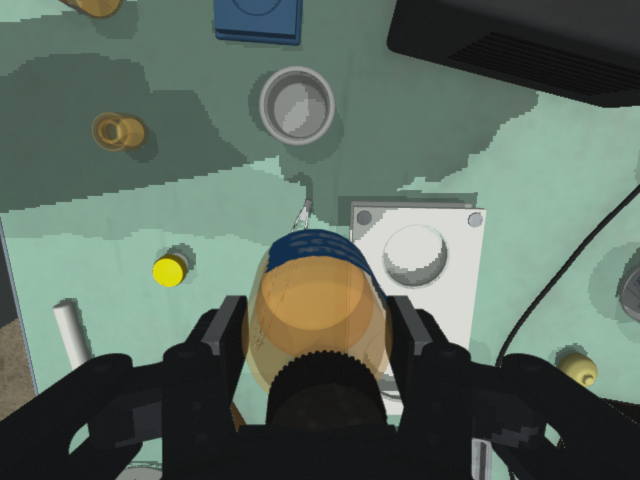

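```bash
python3 to.py 0.6302 -0.0113 0.16 0;python3 - <<'E'
from h import *
s=monitor.sense();c=cam('wrist',s);im=cv2.imread('pics/w3.png')
for p in [(415,255),(363,217),(476,219)]: print(onz(c,*p,.032))
draw(im,c,circle(.632,.0702,.032,.022),1,0);draw(im,c,box(.631,.0242,np.radians(-1.33),.044,.08,.032),1,0);draw(im,c,circle(.6302,-.0118,.032,.032),1,0)
cv2.imwrite('pics/w3o.png',crop(im,300,160,240,180,3))
E
```

```text
pos [0.562  0.0873 0.1589] t 5.35 J [ 8.9  6.6  3.8 87.1 -0.1 99.5] yaw -0.5995280189383472
shift mm [ 69.2  -0.9 -97.9] rot [ 0.0008 -0.0105  0.0017] minrows 2.875126148172501
[0.6298 0.0708 0.032 ]
[0.5938 0.0977 0.032 ]
[0.6693 0.0955 0.032 ]
```

View pics/w3o.png

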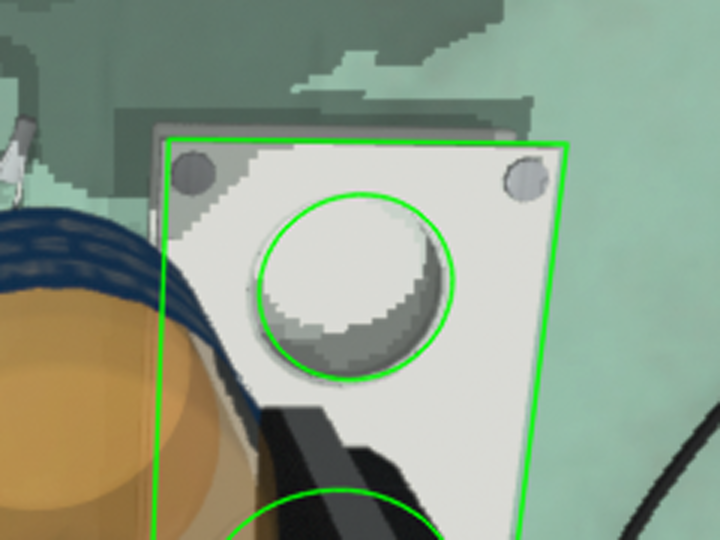

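Call:
play_rows --translation '[[17,0,-25],[35,0,-50],[52,0,-75],[67,0,-98],[67,20,-98],[67,40,-98],[67,60,-98],[67,70,-98],[67,70,-98],[67,70,-98]]' --rotation '[[0,0,0],[0,0,0],[0,0,0],[0,0,0],[0,0,0],[0,0,0],[0,0,0],[0,0,0],[0,0,0],[0,0,0]]' --jaw '[0,0,0,0,0,0,0,0,0,0]'

```text
time_s: 6.18
position: [0.6261, -0.0068, 0.089]
eef_rot: [[1.0, 0.0, 0.006], [-0.006, 0.0, 1.0], [0.0, -1.0, 0.0]]
contact_force: [0.1, -0.3, -1.1]
opening: 0.0504
```

```bash
python3 - <<'E'
from h import *
im,s=snap('side','s4');cv2.imwrite('pics/s4c.png',crop(im,220,130,160,120,5))
E
python3 to.py 0.629 -0.011 0.047 0
```

```text
pos [ 0.6266 -0.0069  0.0898] t 6.2333 J [-0.6 14.9  5.8 80.8  0.  89.7] yaw -0.3195776964813702
shift mm [ 2.4 42.8 -4.1] rot [-0.     -0.0056  0.0015] minrows 1.0319183082639323
```

View pics/s4c.png

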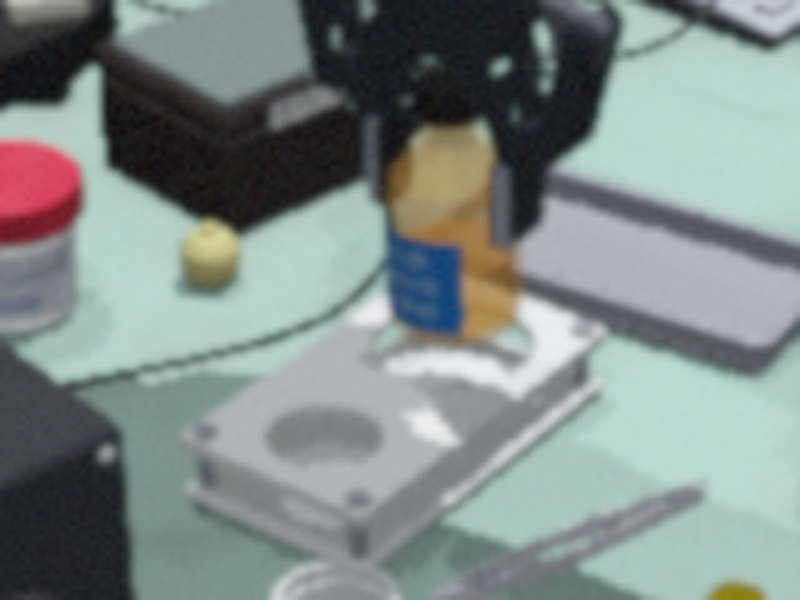

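Call:
play_rows --translation '[[2,0,-4],[2,0,-4],[2,8,-4],[2,16,-4],[2,23,-4],[2,30,-4],[2,35,-4],[2,38,-4],[2,38,-4],[2,38,-4]]' --rotation '[[0,0,0],[0,0,0],[0,0,0],[0,0,0],[0,0,0],[0,0,0],[0,0,0],[0,0,0],[0,0,0],[0,0,0]]' --jaw '[0,0,0,0,0,0,0,0,0,0]'

```text
time_s: 7.07
position: [0.6282, -0.0112, 0.0503]
eef_rot: [[1.0, 0.0, 0.006], [-0.006, -0.0, 1.0], [0.0, -1.0, -0.0]]
contact_force: [-0.5, -0.3, -1.4]
opening: 0.0506
```

```bash
python3 - <<'E'
from h import *
im,s=snap('side','s5');cv2.imwrite('pics/s5c.png',crop(im,220,130,160,120,5))
E
python3 to.py 0.629 -0.011 0.047 0
```

```text
pos [ 0.6283 -0.0112  0.0505] t 7.1167 J [-1.  15.9  2.6 76.7  0.  89.3] yaw -0.34096446346531023
shift mm [0.7 3.5 0.2] rot [-0.     -0.006   0.0003] minrows 0.08612905264696635
```

View pics/s5c.png

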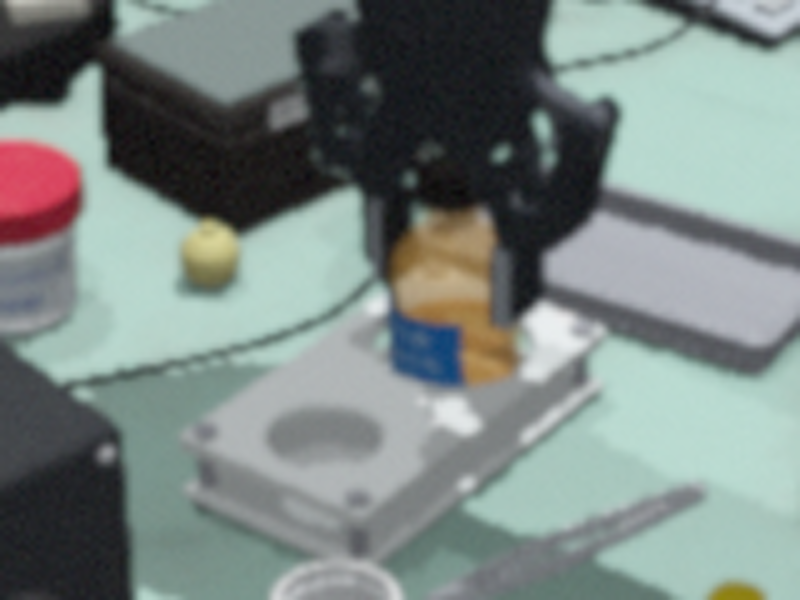

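Call:
play_rows --translation '[[0,1,0],[0,2,0],[0,2,0],[0,2,0],[0,2,0],[0,2,0],[0,-10,0],[0,-35,0],[0,-65,0],[0,-100,0]]' --rotation '[[0,0,0],[0,0,0],[0,0,0],[0,0,0],[0,0,0],[0,0,0],[0,0,0],[0,0,0],[0,0,0],[0,0,0]]' --jaw '[0,0,0.65,0.7,0.8,0.9,1,1,1,1]'

```text
time_s: 7.95
position: [0.6273, -0.0113, 0.1511]
eef_rot: [[1.0, -0.002, 0.006], [-0.006, -0.0, 1.0], [-0.002, -1.0, -0.0]]
contact_force: [0.9, 0.4, 0.1]
opening: 0.0854
```

```bash
python3 - <<'E'
from h import *
im,s=snap('side','s6');cv2.imwrite('pics/s6c.png',crop(im,220,130,160,120,5))
E
python3 to.py 0.427 0.2415 0.2 0
```

```text
pos [ 0.6297 -0.0113  0.16  ] t 8.0 J [-1.  14.7 13.2 88.1  0.  89.3] yaw -0.3444965721792572
shift mm [-203.8  -41.7  251.5] rot [ 0.0001 -0.006   0.0085] minrows 7.8281873738010415
```

View pics/s6c.png

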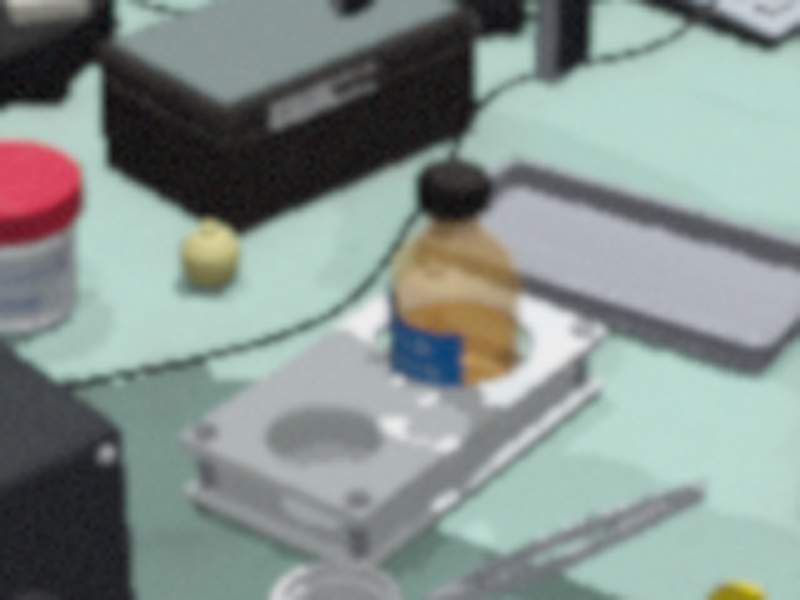

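Call:
play_rows --translation '[[-24,-10,30],[-48,-15,60],[-72,-20,90],[-96,-20,119],[-120,-20,148],[-144,-20,178],[-168,-20,208],[-192,-20,238],[-202,-20,251],[-202,-20,251]]' --rotation '[[0,0,0],[0,0,0],[0,0,0],[0,0,0],[0,0,0],[0,0,0],[0,0,0],[0,0,0],[0,0,0],[0,0,0]]' --jaw '[1,1,1,1,1,1,1,1,1,1]'

```text
time_s: 8.83
position: [0.4258, 0.2434, 0.1715]
eef_rot: [[1.0, 0.001, 0.002], [-0.002, 0.001, 1.0], [0.001, -1.0, 0.001]]
contact_force: [0.7, 0.5, 0.8]
opening: 0.0854
```

```bash
python3 - <<'E'
from h import *
im,s=snap('wrist','w7'); s=monitor.sense()
c=cam('wrist',s);print(s['position'],proj(c,[[.427,.2415,.094],[.427,.2415,.045],[.427,.2415,0]]))
for z,r in [(0,.017),(.045,.017),(.094,.005)]: draw(im,c,circle(.427,.2415,z,r),1,0)
cv2.imwrite('pics/w7o.png',im)
E
python3 to.py 0.427 0.2415 0.029 0
```

```text
[0.4269 0.2422 0.1714] [[315.7522 254.9259]
 [315.7366 234.1233]
 [315.7263 220.4323]]
pos [0.4269 0.2422 0.1714] t 8.8833 J [ 29.6  -4.   -5.6  88.3  -0.  119.7] yaw -0.16316007452158418
shift mm [ -0.1 142.4  -0.8] rot [-0.0007 -0.0028  0.0014] minrows 3.4145818261716525
```

View pics/w7o.png

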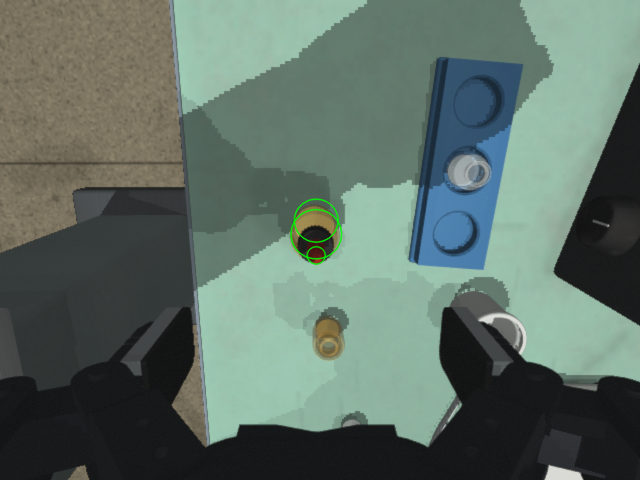

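Call:
play_rows --translation '[[0,30,0],[0,60,0],[0,90,0],[0,115,0],[0,130,0],[0,139,0],[0,142,0],[0,142,0],[0,142,0],[0,142,0]]' --rotation '[[0,0,0],[0,0,0],[0,0,0],[0,0,0],[0,0,0],[0,0,0],[0,0,0],[0,0,0],[0,0,0],[0,0,0]]' --jaw '[1,1,1,1,1,1,1,1,0.5,0.2]' --newtons 30

```text
time_s: 9.72
position: [0.4285, 0.2412, 0.0297]
eef_rot: [[1.0, 0.002, 0.006], [-0.006, 0.001, 1.0], [0.002, -1.0, 0.001]]
contact_force: [-0.0, -0.2, 0.1]
opening: 0.0639
```

Call:
play_rows --translation '[[0,0,0],[0,0,0],[0,0,0],[0,0,0],[0,0,0],[0,0,0],[0,0,0],[0,0,0],[0,0,0],[0,0,0]]' --rotation '[[0,0,0],[0,0,0],[0,0,0],[0,0,0],[0,0,0],[0,0,0],[0,0,0],[0,0,0],[0,0,0],[0,0,0]]' --jaw '[0,0,0,0,0,0,0,0,0,0]'

```text
time_s: 10.55
position: [0.4279, 0.2412, 0.0291]
eef_rot: [[1.0, 0.001, 0.006], [-0.006, 0.001, 1.0], [0.001, -1.0, 0.001]]
contact_force: [-1.5, -0.5, 5.8]
opening: 0.0325
```

```bash
python3 to.py 0.6305 0.0703 0.15 0
python3 - <<'E'
from h import *
im,s=snap('side','s8');cv2.imwrite('pics/s8c.png',crop(im,240,230,160,120,5))
E
```

```text
pos [0.4279 0.2412 0.0291] t 10.55 J [ 29.4  -2.  -19.5  72.5  -0.  119.7] yaw -0.3334698489639443
shift mm [ 203.7 -120.8 -169.6] rot [-0.0005 -0.0058  0.001 ] minrows 6.985278435314921
```

View pics/s8c.png

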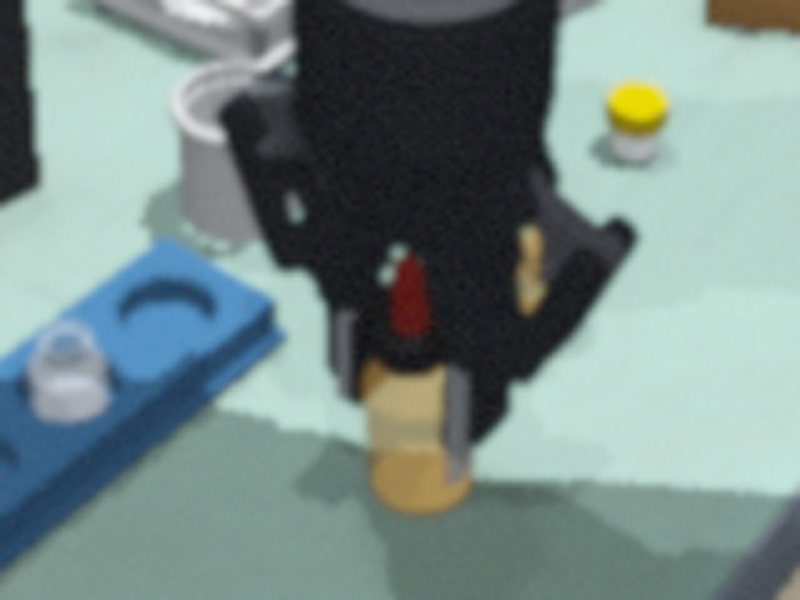

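Call:
play_rows --translation '[[0,-30,0],[0,-65,0],[5,-100,-5],[30,-120,-25],[60,-120,-50],[90,-120,-75],[120,-120,-100],[150,-120,-125],[180,-120,-150],[202,-120,-170]]' --rotation '[[0,0,0],[0,0,0],[0,0,0],[0,0,0],[0,0,0],[0,0,0],[0,0,0],[0,0,0],[0,0,0],[0,0,0]]' --jaw '[0,0,0,0,0,0,0,0,0,0]'

```text
time_s: 11.43
position: [0.6305, 0.0676, 0.1477]
eef_rot: [[1.0, 0.0, 0.007], [-0.007, -0.0, 1.0], [0.0, -1.0, -0.0]]
contact_force: [0.6, 0.3, -0.6]
opening: 0.0327
```

```bash
python3 - <<'E'
from h import *
im,s=snap('side','s9');cv2.imwrite('pics/s9c.png',crop(im,220,130,160,120,5))
im,s=snap('wrist','w9')
E
python3 to.py 0.630 0.0705 0.15 0
```

```text
pos [0.6309 0.0666 0.1468] t 11.5333 J [ 6.  15.9 13.2 87.4 -0.  96.6] yaw -0.5527996692894838
shift mm [-1.  -3.2  3.9] rot [ 0.0008 -0.0096 -0.0008] minrows 0.12415350534253795
```

View pics/s9c.png

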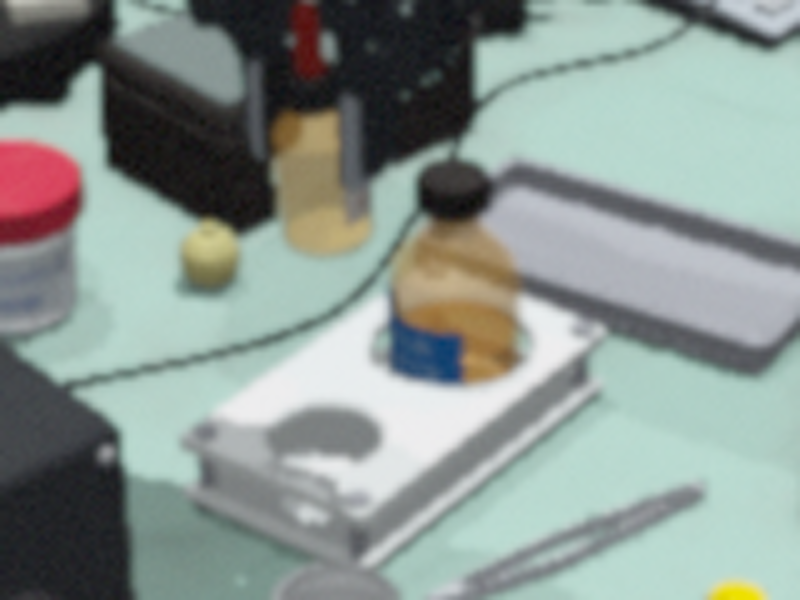

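View pics/w9.png

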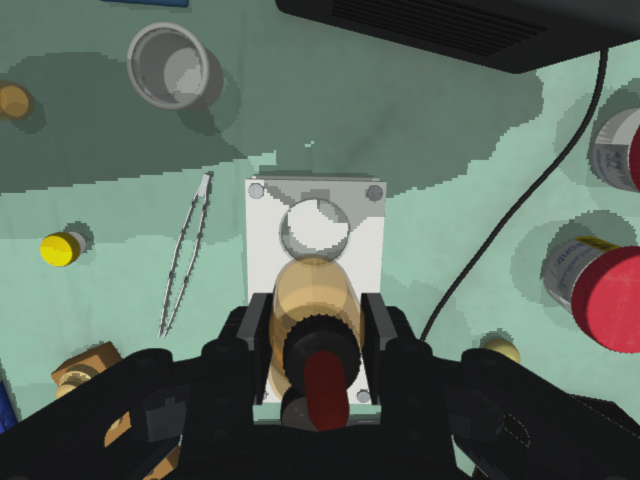

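Run:
```python
from h import *
s=monitor.sense();c=cam('wrist',s);im=cv2.imread('pics/w9.png')
print(onz(c,315,232,.032))
draw(im,c,circle(.630,.0705,.032,.022),1,0)
cv2.imwrite('pics/w9o.png',crop(im,220,160,200,150,4))
```

```text
[0.6303 0.0699 0.032 ]
```

View pics/w9o.png

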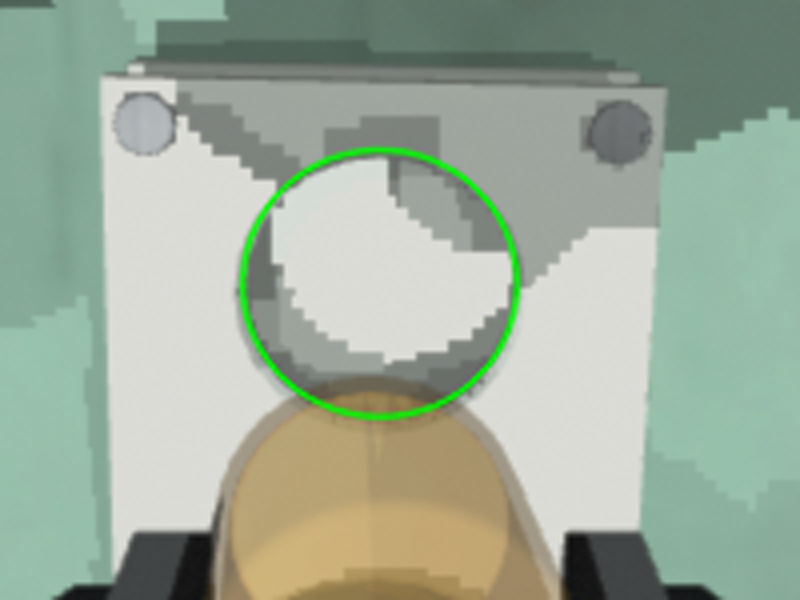

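Call:
play_rows --translation '[[-1,0,4],[-1,10,4],[-1,20,4],[-1,30,4],[-1,40,4],[-1,50,4],[-1,55,4],[-1,60,4],[-1,60,4],[-1,60,4]]' --rotation '[[0,-0.006,0],[0,-0.006,0],[0,-0.006,0],[0,-0.006,0],[0,-0.006,0],[0,-0.006,0],[0,-0.006,0],[0,-0.006,0],[0,-0.006,0],[0,-0.006,0]]' --jaw '[0,0,0,0,0,0,0,0,0,0]'

```text
time_s: 12.37
position: [0.6276, 0.0737, 0.0883]
eef_rot: [[1.0, -0.0, 0.0], [-0.0, -0.0, 1.0], [-0.0, -1.0, -0.0]]
contact_force: [0.1, 0.5, -0.5]
opening: 0.0325
```

```bash
python3 - <<'E'
from h import *
im,s=snap('side','s10');cv2.imwrite('pics/s10c.png',crop(im,220,130,160,120,5))
E
python3 to.py 0.630 0.0705 0.039 0
```

```text
pos [0.6279 0.0737 0.0887] t 12.4167 J [ 6.7 15.7  6.6 80.9 -0.  96.7] yaw -0.005855545110581637
shift mm [ 2.1 49.7 -3.2] rot [-0.0001 -0.0001  0.0006] minrows 1.1952624995928873
```

View pics/s10c.png

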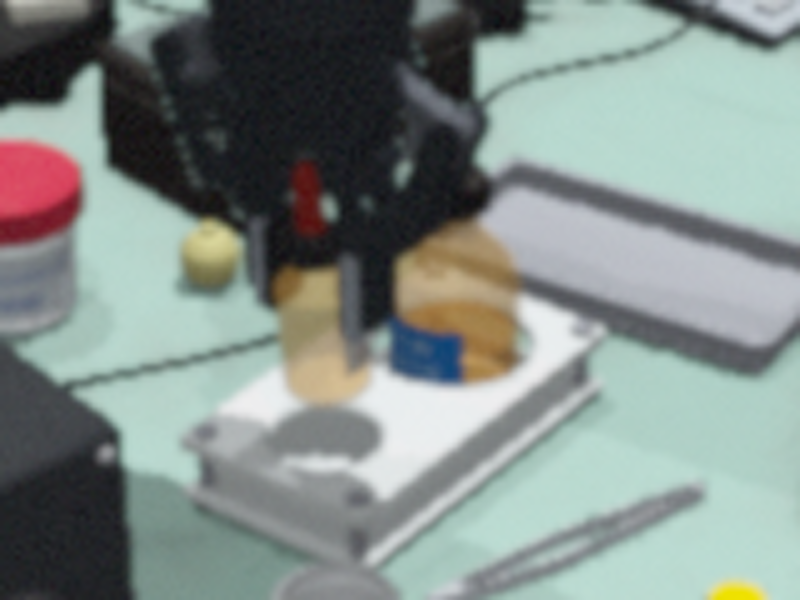

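Call:
play_rows --translation '[[2,0,-3],[2,3,-3],[2,11,-3],[2,19,-3],[2,27,-3],[2,35,-3],[2,41,-3],[2,45,-3],[2,47,-3],[2,47,-3]]' --rotation '[[0,0,0],[0,0,0],[0,0,0],[0,0,0],[0,0,0],[0,0,0],[0,0,0],[0,0,0],[0,0,0],[0,0,0]]' --jaw '[0,0,0,0,0,0,0,0,0,0]'

```text
time_s: 13.25
position: [0.6294, 0.0708, 0.0407]
eef_rot: [[1.0, -0.001, -0.0], [0.0, -0.0, 1.0], [-0.001, -1.0, -0.0]]
contact_force: [0.6, 0.9, 0.2]
opening: 0.0322
```

```bash
python3 - <<'E'
from h import *
im,s=snap('side','s11');cv2.imwrite('pics/s11c.png',crop(im,220,130,160,120,5))
E
python3 to.py 0.630 0.0705 0.038 0
```

```text
pos [0.6296 0.0708 0.0412] t 13.3 J [ 6.4 16.8  2.7 75.9 -0.  96.4] yaw 0.0009738757060879865
shift mm [ 0.4  3.2 -0.3] rot [ 0.0001  0.     -0.0001] minrows 0.07796463641340622
```

View pics/s11c.png

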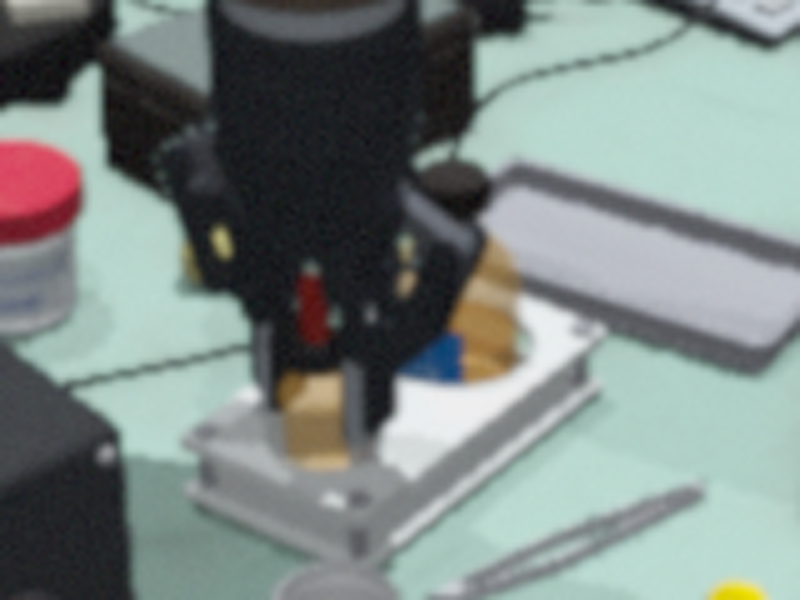

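Call:
play_rows --translation '[[0,1,0],[0,2,0],[0,2,0],[0,2,0],[0,2,0],[0,2,0],[0,-10,0],[0,-35,0],[0,-70,0],[0,-110,0]]' --rotation '[[0,0,0],[0,0,0],[0,0,0],[0,0,0],[0,0,0],[0,0,0],[0,0,0],[0,0,0],[0,0,0],[0,0,0]]' --jaw '[0,0,0.42,0.46,0.5,0.6,0.7,0.7,0.7,0.7]'

```text
time_s: 14.13
position: [0.6286, 0.0706, 0.1519]
eef_rot: [[1.0, -0.003, 0.0], [-0.0, -0.0, 1.0], [-0.003, -1.0, -0.0]]
contact_force: [0.8, 0.5, -0.3]
opening: 0.0597
```

```bash
python3 - <<'E'
from h import *
im,s=snap('side','s12');cv2.imwrite('pics/s12c.png',crop(im,220,130,160,120,5))
E
python3 to.py 0.458 0.0558 0.12 0
```

```text
pos [0.6313 0.0709 0.1623] t 14.1833 J [ 6.4 15.4 14.4 88.4  0.  96.4] yaw -0.0006643939558091804
shift mm [-173.7   40.6  -15.2] rot [-0.0011 -0.      0.0095] minrows 4.292184903685459
```

View pics/s12c.png

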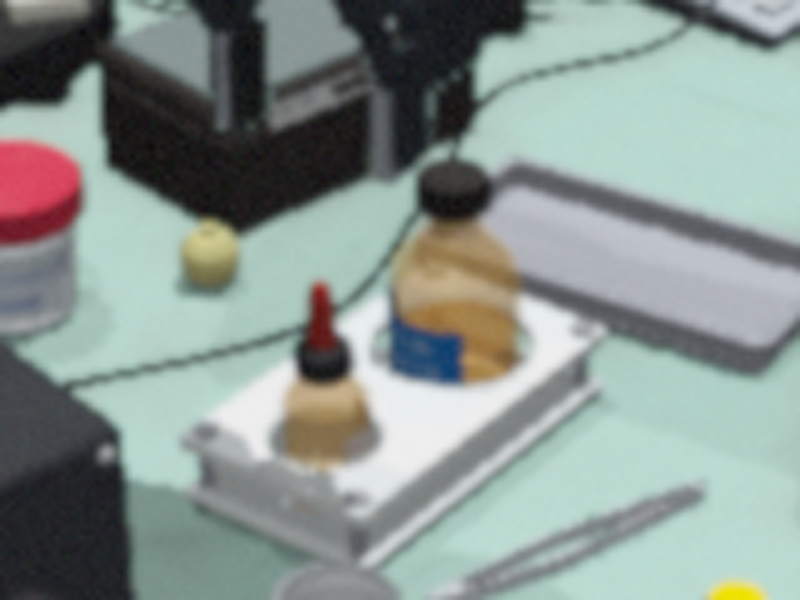

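Call:
play_rows --translation '[[-30,0,-3],[-65,0,-6],[-100,0,-9],[-135,10,-12],[-165,20,-15],[-172,35,-15],[-172,38,-15],[-172,38,-15],[-172,38,-15],[-172,38,-15]]' --rotation '[[0,0,0],[0,0,0],[0,0,0],[0,0,0],[0,0,0],[0,0,0],[0,0,0],[0,0,0],[0,0,0],[0,0,0]]' --jaw '[0.7,0.7,0.7,0.7,0.7,0.7,0.7,0.7,0.7,0.7]'

```text
time_s: 15.02
position: [0.4589, 0.0559, 0.1142]
eef_rot: [[1.0, 0.001, 0.0], [-0.0, 0.0, 1.0], [0.001, -1.0, 0.0]]
contact_force: [-0.0, -0.4, 0.8]
opening: 0.0596
```

```bash
python3 - <<'E'
from h import *
im,s=snap('wrist','w13'); s=monitor.sense()
c=cam('wrist',s)
draw(im,c,circle(.458,.0556,.023,.0115),1,0);draw(im,c,circle(.4365,.1537,.034,.0125),1,0)
cv2.imwrite('pics/w13o.png',im)
E
python3 to.py 0.458 0.0556 0.012 0
```

```text
pos [0.4588 0.0558 0.114 ] t 15.0667 J [  6.9  -7.8 -15.4  82.3  -0.   96.9] yaw -0.006783120527206038
shift mm [ -0.9 102.   -0.2] rot [-0.0001 -0.0001  0.0009] minrows 2.4471324134412953
```

View pics/w13o.png

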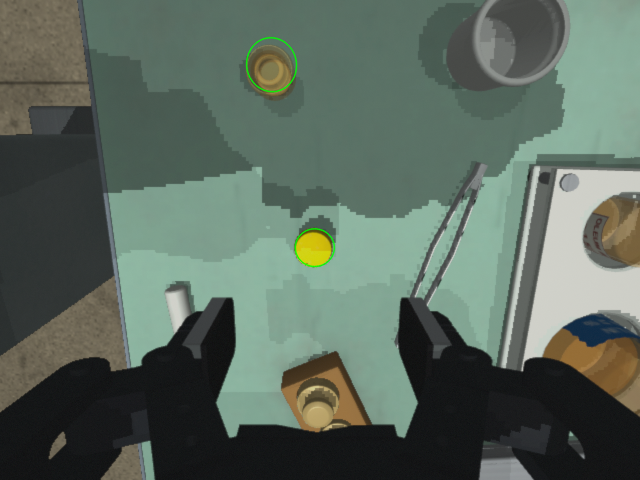

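Call:
play_rows --translation '[[-1,25,-1],[-1,50,-1],[-1,75,-1],[-1,90,-1],[-1,98,-1],[-1,100,-1],[-1,100,-1],[-1,100,-1],[-1,100,-1],[-1,100,-1]]' --rotation '[[0,0,0],[0,0,0],[0,0,0],[0,0,0],[0,0,0],[0,0,0],[0,0,0],[0,0,0],[0,0,0],[0,0,0]]' --jaw '[0.7,0.7,0.7,0.7,0.7,0.7,0.7,0.5,0.4,0.3]' --newtons 25

```text
time_s: 15.9
position: [0.4574, 0.0548, 0.0143]
eef_rot: [[1.0, 0.002, 0.0], [-0.0, 0.0, 1.0], [0.002, -1.0, 0.0]]
contact_force: [0.4, 0.5, -0.7]
opening: 0.0261
```

Call:
play_rows --translation '[[0,0,0],[0,0,0],[0,0,0],[0,0,0],[0,0,0],[0,0,0],[0,0,0],[0,0,0],[0,0,0],[0,0,0]]' --rotation '[[0,0,0],[0,0,0],[0,0,0],[0,0,0],[0,0,0],[0,0,0],[0,0,0],[0,0,0],[0,0,0],[0,0,0]]' --jaw '[0.2,0.1,0,0,0,0,0,0,0,0]'

```text
time_s: 16.73
position: [0.4573, 0.0549, 0.0143]
eef_rot: [[1.0, 0.002, -0.0], [0.0, 0.0, 1.0], [0.002, -1.0, 0.0]]
contact_force: [-0.7, 0.5, 5.5]
opening: 0.0211
```

```bash
python3 - <<'E'
from h import *
im,s=snap('side','s14');cv2.imwrite('pics/s14c.png',crop(im,290,190,160,120,5))
E
python3 to.py 0.529 0.2365 0.15 4.4
```

```text
pos [0.4573 0.0548 0.0143] t 16.7833 J [  6.8  -5.8 -24.8  70.9   0.   96.8] yaw -0.0012179279410263304
shift mm [  71.9 -135.6  181.7] rot [-0.0002 -0.0768  0.0017] minrows 5.703625016429579
```

View pics/s14c.png

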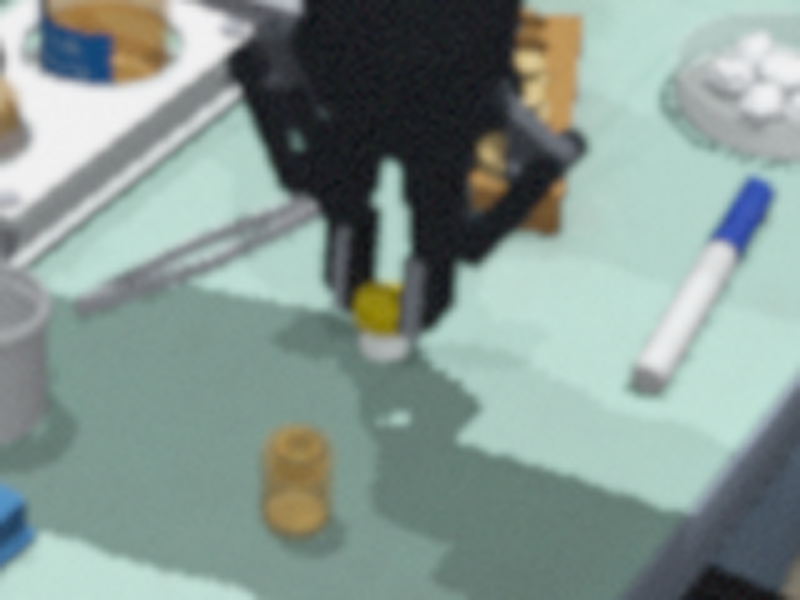

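Call:
play_rows --translation '[[0,-25,0],[0,-60,0],[5,-95,10],[15,-115,40],[27,-115,75],[40,-115,110],[55,-115,145],[68,-115,175],[72,-115,182],[72,-115,182]]' --rotation '[[0,0,0],[0,0,0],[0,0,0],[0,0,0],[0,0,0],[0,0,0],[0,0,0],[0,0,0],[0,0,0],[0,0,0]]' --jaw '[0,0,0,0,0,0,0,0,0,0]'

```text
time_s: 17.62
position: [0.529, 0.2387, 0.1275]
eef_rot: [[1.0, -0.001, -0.003], [0.003, -0.0, 1.0], [-0.001, -1.0, -0.0]]
contact_force: [-0.0, -1.0, 0.1]
opening: 0.0204
```

```bash
python3 - <<'E'
from h import *
im,s=snap('wrist','w15'); s=monitor.sense()
c=cam('wrist',s)
a=np.radians(-4.4);ax=np.array([-np.sin(a),np.cos(a)])
for o in (-.046,0,.046): draw(im,c,circle(*(np.array([.5325,.2828])+o*ax),.02,.016),1,0)
draw(im,c,box(.5325,.2828,a,.025,.072,.02),1,0)
cv2.imwrite('pics/w15o.png',im); print(np.array([.5325,.2828])-.046*ax)
E
python3 to.py 0.529 0.2365 0.023 0
```

```text
[0.529  0.2369]
pos [0.5285 0.2373 0.1277] t 17.6667 J [ 24.2   8.2   2.2  84.   -0.  114.1] yaw 0.08614143318223814
shift mm [  0.7 104.7  -0.7] rot [ 0.0007  0.0015 -0.0012] minrows 2.510118816125255
```

View pics/w15o.png

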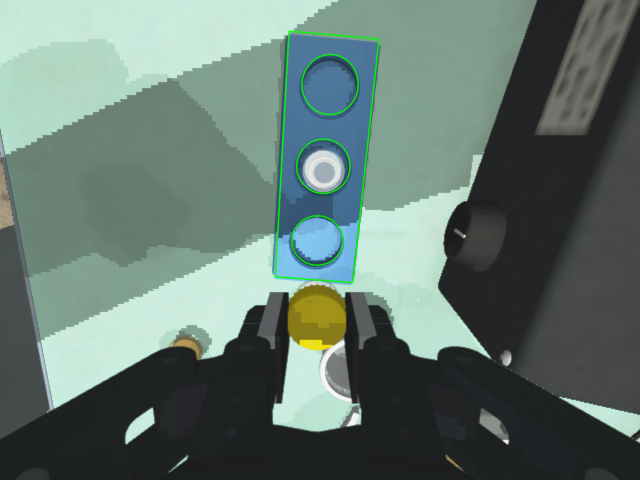

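Call:
play_rows --translation '[[0,20,0],[0,40,0],[0,60,0],[0,75,0],[0,85,0],[0,93,0],[0,98,0],[0,101,0],[0,102,0],[0,102,0]]' --rotation '[[0,0,0],[0,0,0],[0,0,0],[0,0,0],[0,0,0],[0,0,0],[0,0,0],[0,0,0],[0,0,0],[0,0,0]]' --jaw '[0,0,0,0,0,0,0,0,0,0]'

```text
time_s: 18.5
position: [0.5289, 0.2368, 0.0268]
eef_rot: [[1.0, 0.001, 0.0], [-0.0, 0.0, 1.0], [0.001, -1.0, 0.0]]
contact_force: [0.0, -0.2, -0.5]
opening: 0.0205
```

```bash
python3 - <<'E'
from h import *
im,s=snap('side','s16');cv2.imwrite('pics/s16c.png',crop(im,190,230,160,120,5));im,s=snap('wrist','w16')
E
python3 to.py 0.529 0.2369 0.0233 0
```

```text
pos [0.529  0.2369 0.0269] t 18.6 J [ 24.1  10.   -7.1  72.9   0.  114.1] yaw 0.0028035903420556636
shift mm [ 0.   3.6 -0. ] rot [-0.0004  0.      0.0009] minrows 0.08735383434902813
```

View pics/s16c.png

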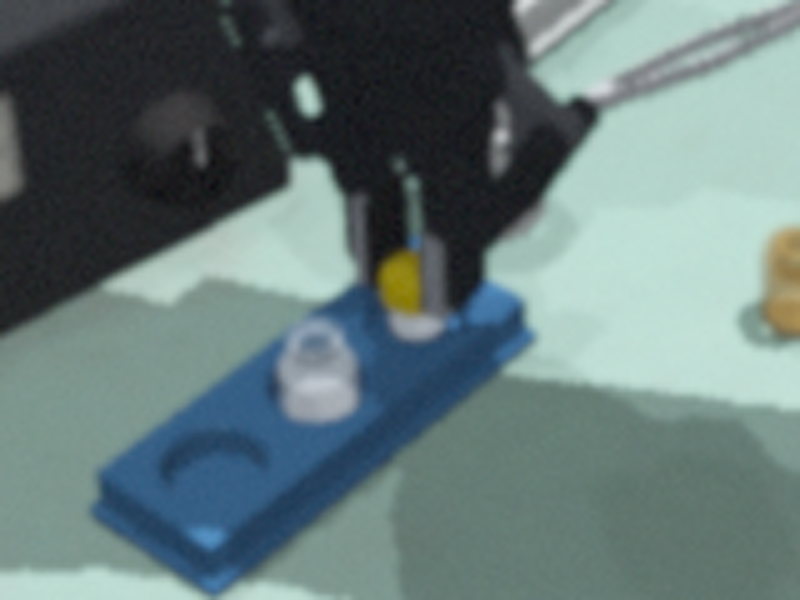

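View pics/w16.png

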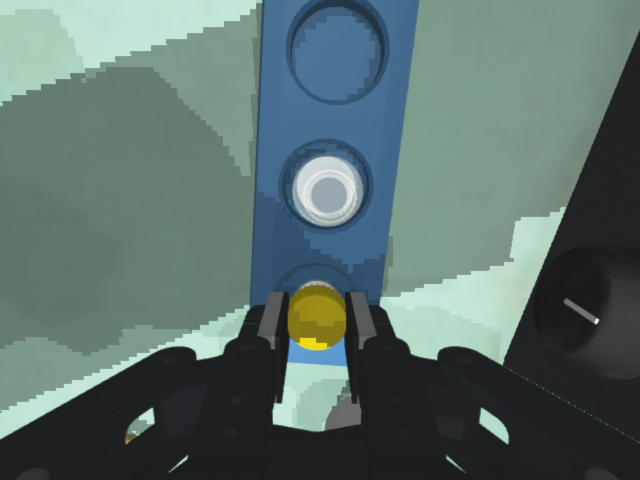

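Call:
play_rows --translation '[[0,1.5,0],[0,3,0],[0,3,0],[0,3,0],[0,3,0],[0,3,0],[0,3,0],[0,0,0],[0,-25,0],[0,-60,0]]' --rotation '[[0,0,0],[0,0,0],[0,0,0],[0,0,0],[0,0,0],[0,0,0],[0,0,0],[0,0,0],[0,0,0],[0,0,0]]' --jaw '[0,0,0,0.28,0.3,0.35,0.4,0.45,0.45,0.45]'

```text
time_s: 19.43
position: [0.5268, 0.2359, 0.084]
eef_rot: [[1.0, -0.005, -0.0], [0.0, -0.002, 1.0], [-0.005, -1.0, -0.002]]
contact_force: [-0.0, 0.6, 0.1]
opening: 0.0385
```

```bash
python3 - <<'E'
from h import *
im,s=snap('side','s17');cv2.imwrite('pics/s17c.png',crop(im,190,230,160,120,5))
E
python3 to.py 0.4365 0.1537 0.12 0
```

```text
pos [0.5301 0.2374 0.0937] t 19.4833 J [ 24.1   8.3  -1.4  79.9  -0.  114.1] yaw 0.0013178413338805655
shift mm [-93.5 -27.  -83.7] rot [-0.0024  0.      0.0053] minrows 3.0766253627651228
```

View pics/s17c.png

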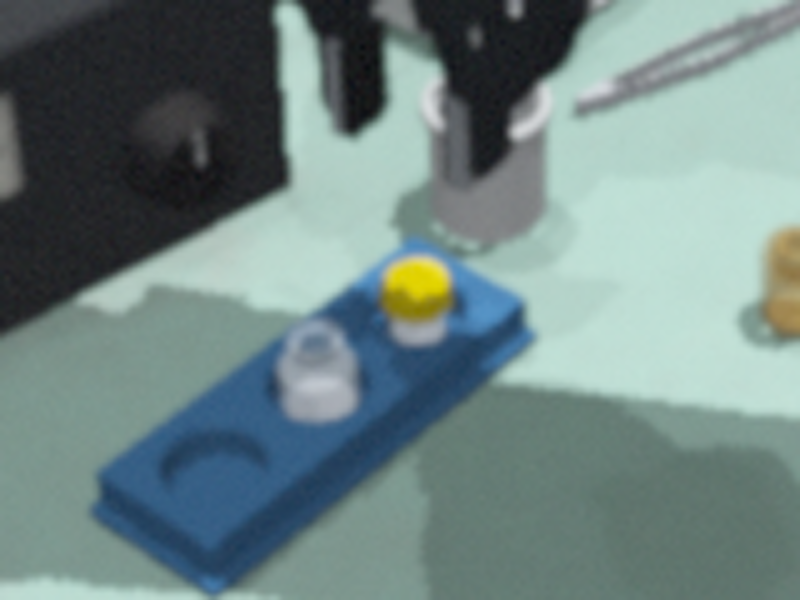

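Call:
play_rows --translation '[[-10,-20,-8],[-30,-30,-25],[-50,-30,-43],[-70,-30,-62],[-90,-30,-80],[-93,-30,-84],[-93,-30,-84],[-93,-30,-84],[-93,-30,-84],[-93,-30,-84]]' --rotation '[[0,0,0],[0,0,0],[0,0,0],[0,0,0],[0,0,0],[0,0,0],[0,0,0],[0,0,0],[0,0,0],[0,0,0]]' --jaw '[0.5,0.6,0.7,0.7,0.7,0.7,0.7,0.7,0.7,0.7]'

```text
time_s: 20.32
position: [0.4363, 0.1533, 0.1162]
eef_rot: [[1.0, -0.0, -0.0], [0.0, 0.0, 1.0], [-0.0, -1.0, 0.0]]
contact_force: [-0.0, 0.0, -0.4]
opening: 0.0601
```

```bash
python3 - <<'E'
from h import *
im,s=snap('wrist','w18'); s=monitor.sense()
c=cam('wrist',s)
draw(im,c,circle(.4365,.1537,.034,.0125),1,0);draw(im,c,circle(.4365,.1537,0,.0125),1,0)
cv2.imwrite('pics/w18o.png',crop(im,220,160,200,150,4))
E
python3 to.py 0.4365 0.1537 0.015 0
```

```text
pos [0.4361 0.1533 0.1161] t 20.3667 J [ 19.4  -7.8 -15.1  82.6   0.  109.3] yaw 0.028763035893684508
shift mm [  0.4 101.1   0.4] rot [ 0.      0.0005 -0.0003] minrows 2.4238493643064847
```

View pics/w18o.png

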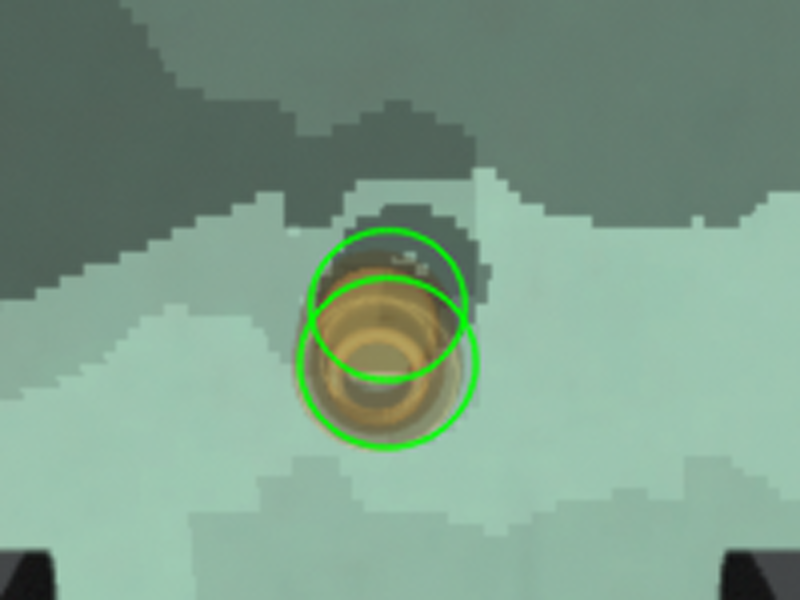

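Call:
play_rows --translation '[[-1,25,-1],[-1,50,-1],[-1,75,-1],[-1,90,-1],[-1,99,-1],[-1,102,-1],[-1,102,-1],[-1,102,-1],[-1,102,-1],[-1,102,-1]]' --rotation '[[0,0,0],[0,0,0],[0,0,0],[0,0,0],[0,0,0],[0,0,0],[0,0,0],[0,0,0],[0,0,0],[0,0,0]]' --jaw '[0.7,0.7,0.7,0.7,0.7,0.7,0.7,0.5,0.4,0.35]' --newtons 25

```text
time_s: 21.2
position: [0.4353, 0.152, 0.0153]
eef_rot: [[1.0, 0.002, -0.0], [0.0, 0.001, 1.0], [0.002, -1.0, 0.001]]
contact_force: [0.4, -0.4, -0.2]
opening: 0.0302
```

Call:
play_rows --translation '[[0,0,0],[0,0,0],[0,0,0],[0,0,0],[0,0,0],[0,0,0],[0,0,0],[0,0,0],[0,0,0],[0,0,0]]' --rotation '[[0,0,0],[0,0,0],[0,0,0],[0,0,0],[0,0,0],[0,0,0],[0,0,0],[0,0,0],[0,0,0],[0,0,0]]' --jaw '[0.3,0.2,0.1,0,0,0,0,0,0,0]'

```text
time_s: 22.03
position: [0.435, 0.1519, 0.0151]
eef_rot: [[1.0, 0.001, 0.0], [-0.0, 0.001, 1.0], [0.001, -1.0, 0.001]]
contact_force: [-0.7, -0.3, 6.6]
opening: 0.0228
```

```bash
python3 - <<'E'
from h import *
im,s=snap('side','s19');cv2.imwrite('pics/s19c.png',crop(im,270,210,160,120,5))
E
python3 to.py 0.536 0.3287 0.13 0
```

```text
pos [0.4351 0.1519 0.0151] t 22.0833 J [ 19.2  -5.8 -24.6  71.1   0.  109.2] yaw -0.00043474362945606916
shift mm [ 101.1 -114.7  176.8] rot [-0.0004 -0.      0.0011] minrows 5.605649373319914
```

View pics/s19c.png

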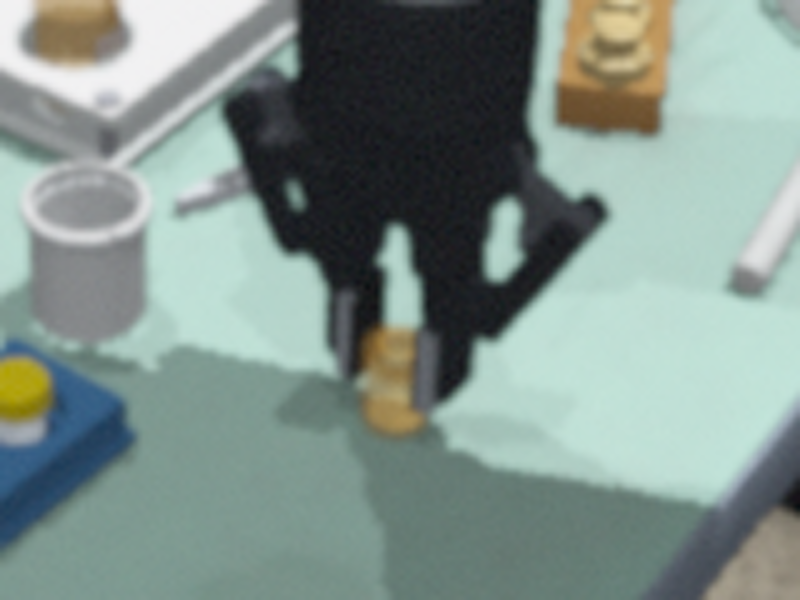

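Call:
play_rows --translation '[[0,-25,0],[0,-60,0],[8,-95,12],[25,-114,40],[43,-114,75],[61,-114,108],[79,-114,140],[96,-114,168],[101,-114,177],[101,-114,177]]' --rotation '[[0,0,0],[0,0,0],[0,0,0],[0,0,0],[0,0,0],[0,0,0],[0,0,0],[0,0,0],[0,0,0],[0,0,0]]' --jaw '[0,0,0,0,0,0,0,0,0,0]'

```text
time_s: 22.92
position: [0.5362, 0.3308, 0.1269]
eef_rot: [[1.0, -0.001, -0.002], [0.002, -0.0, 1.0], [-0.001, -1.0, -0.0]]
contact_force: [0.9, -0.2, -0.1]
opening: 0.0229
```

```bash
python3 - <<'E'
from h import *
im,s=snap('wrist','w20'); s=monitor.sense()
c=cam('wrist',s)
a=np.radians(-4.4);ax=np.array([-np.sin(a),np.cos(a)])
for o in (-.046,0,.046): draw(im,c,circle(*(np.array([.5325,.2828])+o*ax),.02,.016),1,0)
cv2.imwrite('pics/w20o.png',im); print(np.array([.5325,.2828])+.046*ax)
im,s=snap('side','s20');cv2.imwrite('pics/s20c.png',crop(im,150,180,200,150,4))
E
python3 to.py 0.536 0.3287 0.025 0
```

```text
[0.536  0.3287]
pos [0.5354 0.3286 0.1278] t 23.0167 J [ 31.5  15.   10.   85.1  -0.  121.5] yaw 0.02275850980069828
shift mm [  0.7 102.8   0.2] rot [ 0.0008  0.0004 -0.0009] minrows 2.4641474174904454
```

View pics/w20o.png

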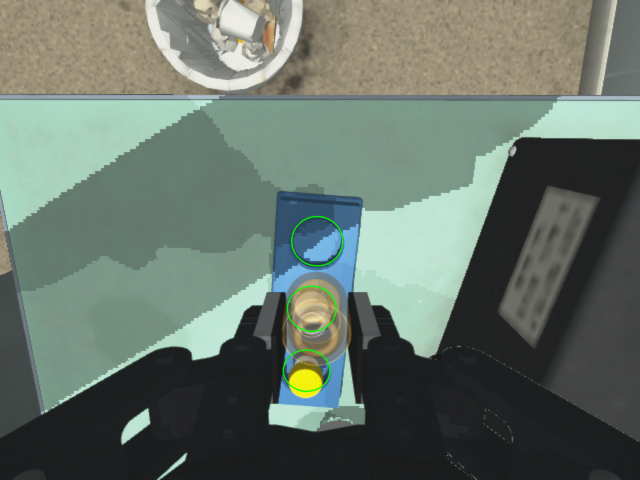

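View pics/s20c.png

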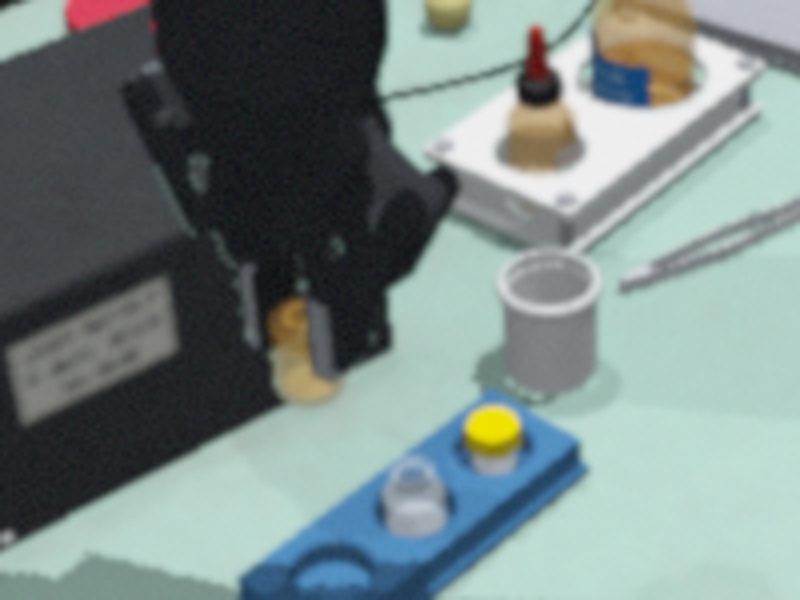

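Call:
play_rows --translation '[[0,20,0],[0,40,0],[0,60,0],[0,74,0],[0,84,0],[0,92,0],[0,97,0],[0,100,0],[0,100,0],[0,100,0]]' --rotation '[[0,0,0],[0,0,0],[0,0,0],[0,0,0],[0,0,0],[0,0,0],[0,0,0],[0,0,0],[0,0,0],[0,0,0]]' --jaw '[0,0,0,0,0,0,0,0,0,0]'

```text
time_s: 23.85
position: [0.5359, 0.3289, 0.029]
eef_rot: [[1.0, 0.001, 0.0], [-0.0, 0.0, 1.0], [0.001, -1.0, 0.0]]
contact_force: [-0.1, -0.7, -0.1]
opening: 0.0228
```

```bash
python3 - <<'E'
from h import *
im,s=snap('side','s21');cv2.imwrite('pics/s21c.png',crop(im,190,230,160,120,5));im,s=snap('wrist','w21')
cv2.imwrite('pics/w21c.png',crop(im,200,200,200,150,4))
E
python3 to.py 0.536 0.3287 0.0241 0
```

```text
pos [0.536  0.329  0.0291] t 23.95 J [ 31.5  16.5   0.9  74.4  -0.  121.5] yaw 0.004796439952944401
shift mm [-0.   5.  -0.3] rot [-0.0006  0.0001  0.001 ] minrows 0.12015756403445106
```

View pics/s21c.png

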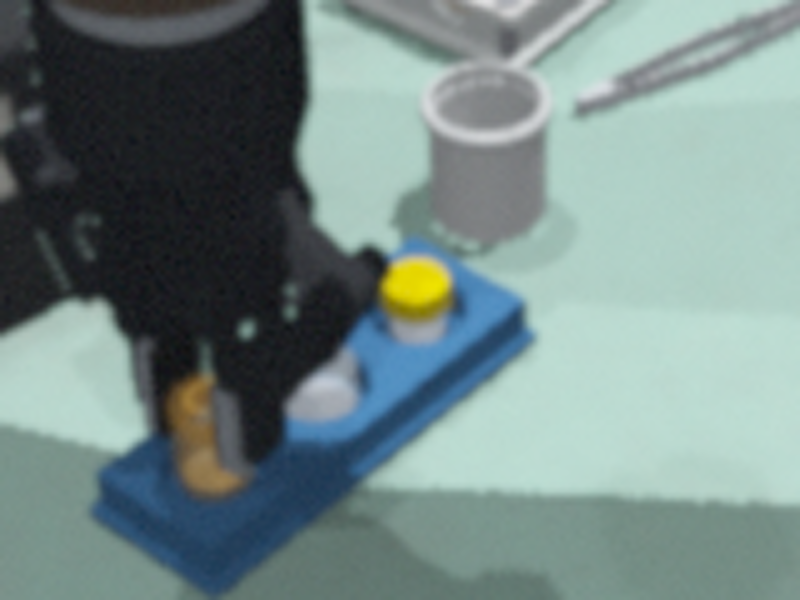

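View pics/w21c.png

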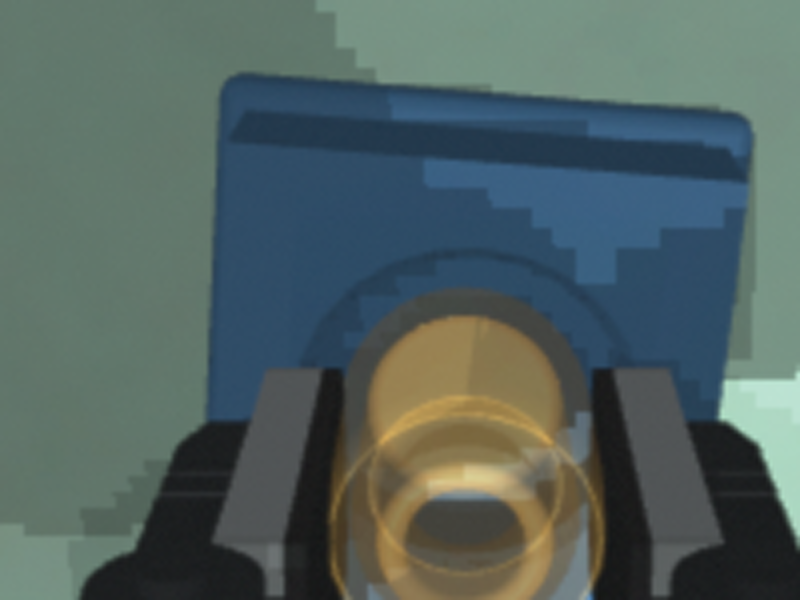

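Call:
play_rows --translation '[[0,2.5,0],[0,4.5,0],[0,4.5,0],[0,4.5,0],[0,4.5,0],[0,4.5,0],[0,4.5,0],[0,0,0],[0,-25,0],[0,-60,0]]' --rotation '[[0,0,0],[0,0,0],[0,0,0],[0,0,0],[0,0,0],[0,0,0],[0,0,0],[0,0,0],[0,0,0],[0,0,0]]' --jaw '[0,0,0,0.3,0.34,0.38,0.42,0.46,0.46,0.46]'

```text
time_s: 24.78
position: [0.534, 0.3277, 0.086]
eef_rot: [[1.0, -0.005, 0.0], [-0.0, -0.003, 1.0], [-0.005, -1.0, -0.003]]
contact_force: [1.1, -0.5, -0.2]
opening: 0.0392
```

```bash
python3 - <<'E'
from h import *
im,s=snap('side','s22');cv2.imwrite('pics/s22c.png',crop(im,190,230,160,120,5))
im=cv2.imread('pics/w9.png');cv2.imwrite('pics/w9t.png',crop(im,140,160,120,180,4))
E
python3 to.py 0.536 0.05 0.17 -71
```

```text
pos [0.5369 0.3296 0.096 ] t 24.8333 J [ 31.5  15.    6.6  81.2   0.  121.5] yaw 0.004089751621592436
shift mm [  -0.6  -74.8 -279.3] rot [-0.0058  1.2393  0.0025] minrows 6.935195087866865
```

View pics/s22c.png

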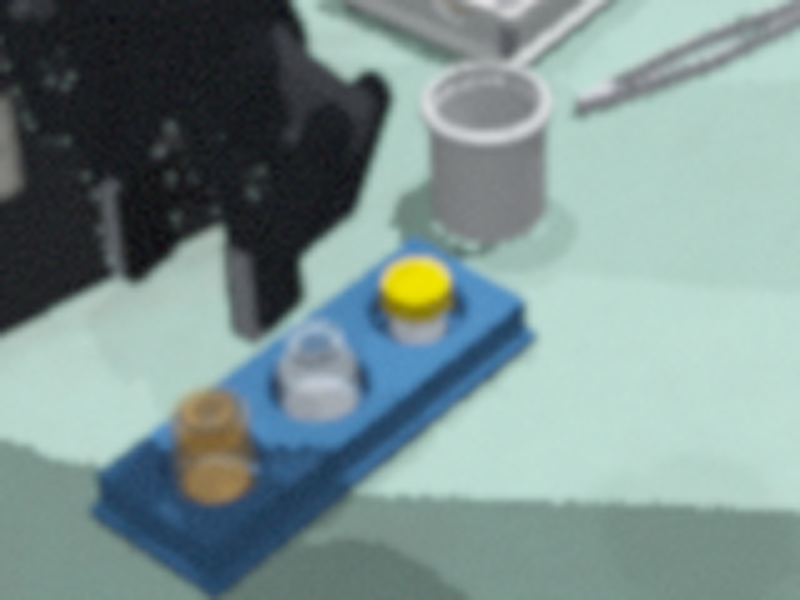

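View pics/w9t.png

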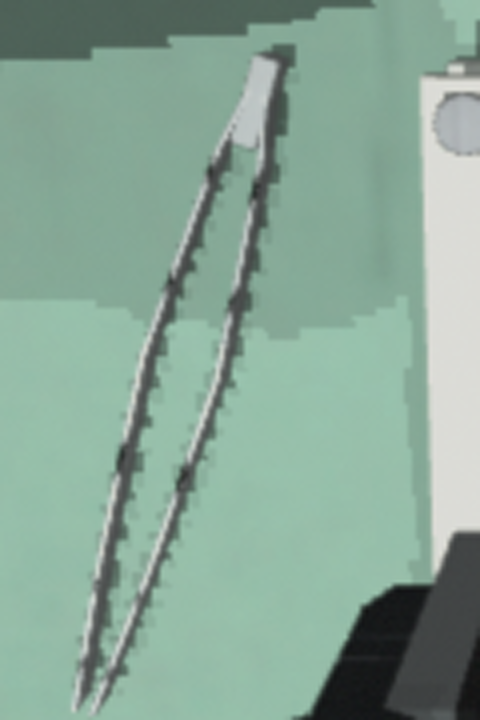

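Call:
play_rows --translation '[[0,-30,0],[0,-60,-20],[0,-64,-55],[0,-64,-95],[0,-64,-135],[0,-64,-175],[0,-64,-215],[0,-64,-255],[0,-64,-286],[0,-64,-286]]' --rotation '[[0,0,0],[0,0.05,0],[0,0.1,0],[0,0.15,0],[0,0.2,0],[0,0.25,0],[0,0.3,0],[0,0.337,0],[0,0.337,0],[0,0.337,0]]' --jaw '[0.46,0.46,0.46,0.46,0.46,0.46,0.46,0.46,0.46,0.46]'

```text
time_s: 25.67
position: [0.5356, 0.0381, 0.153]
eef_rot: [[0.942, 0.001, 0.335], [-0.335, -0.001, 0.942], [0.001, -1.0, -0.001]]
contact_force: [0.7, 0.6, 0.3]
opening: 0.0388
```

```bash
python3 - <<'E'
from h import *
im,s=snap('wrist','w23'); s=monitor.sense()
c=cam('wrist',s)
draw(im,c,np.array([[.5577,.103,.004],[.516,-.016,.004]]),1,0)
cv2.imwrite('pics/w23o.png',im);
E
python3 to.py 0.537 0.0435 0.006 -19.3
```

```text
pos [0.5357 0.0402 0.1529] t 25.7167 J [  4.3   2.3  -1.4  86.2  -0.  113.8] yaw -19.537479600101832
shift mm [ -0.  146.9   3.5] rot [-0.0001 -0.0041  0.0009] minrows 3.523642479778922
```

View pics/w23o.png

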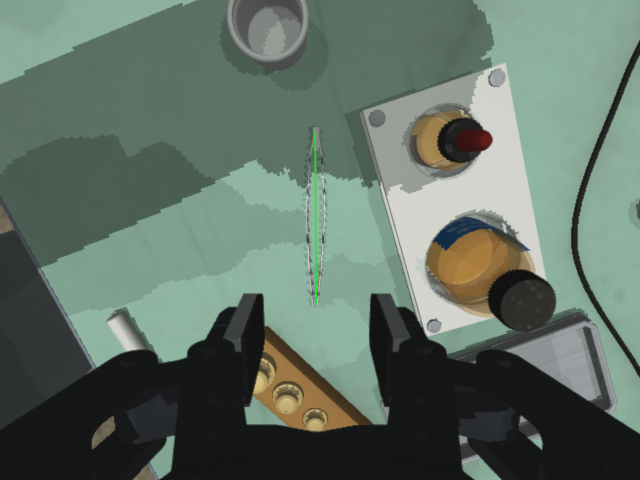

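Call:
play_rows --translation '[[0,30,3],[0,60,3],[0,90,3],[0,115,3],[0,130,3],[0,138,3],[0,142,3],[0,143,3],[0,143,3],[0,143,3]]' --rotation '[[0,0,0],[0,0,0],[0,0,0],[0,0,0],[0,0,0],[0,0,0],[0,0,0],[0,0,0],[0,0,0],[0,0,0]]' --jaw '[0.46,0.46,0.46,0.46,0.46,0.46,0.46,0.46,0.46,0.46]'

```text
time_s: 26.55
position: [0.5375, 0.0459, 0.0106]
eef_rot: [[0.944, 0.002, 0.33], [-0.33, 0.0, 0.944], [0.002, -1.0, 0.001]]
contact_force: [-0.3, 0.6, 0.9]
opening: 0.0397
```

```bash
python3 - <<'E'
from h import *
im,s=snap('side','s24');cv2.imwrite('pics/s24c.png',crop(im,260,150,160,120,5))
E
python3 to.py 0.537 0.0435 0.003 -19.3
```

```text
pos [0.5374 0.0458 0.0105] t 26.6 J [  4.9   5.1 -14.3  70.5   0.  114.2] yaw -19.30171060468748
shift mm [ 0.3  7.5 -2.3] rot [-0.0008 -0.      0.0017] minrows 0.18896888609654064
```

View pics/s24c.png

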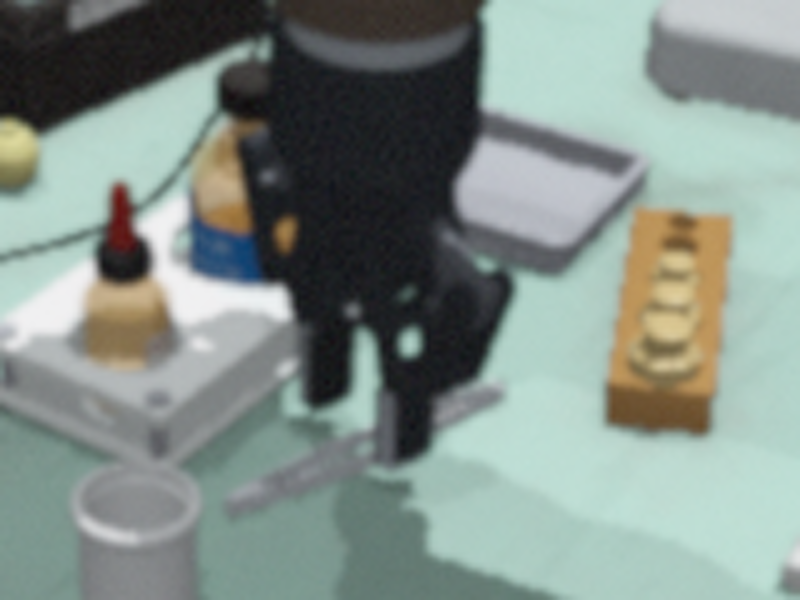

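Call:
play_rows --translation '[[0,4,-2],[0,7,-2],[0,7,-2],[0,7,-2],[0,7,-2],[0,7,-2],[0,7,-2],[0,7,-2],[0,7,-2],[0,7,-2]]' --rotation '[[0,0,0],[0,0,0],[0,0,0],[0,0,0],[0,0,0],[0,0,0],[0,0,0],[0,0,0],[0,0,0],[0,0,0]]' --jaw '[0.46,0.46,0.35,0.25,0.2,0.15,0.1,0,0,0]' --newtons 25

```text
time_s: 27.43
position: [0.5361, 0.0437, 0.0025]
eef_rot: [[0.944, 0.0, 0.331], [-0.331, 0.0, 0.944], [0.0, -1.0, 0.0]]
contact_force: [-0.7, 0.4, 1.5]
opening: 0.0129
```

```bash
python3 to.py 0.537 0.0435 0.1 -19.3
```

```text
pos [0.5361 0.0437 0.0025] t 27.4333 J [  4.7   5.3 -15.1  69.6  -0.  114. ] yaw -19.309303784625765
shift mm [  1.  -97.5   0.1] rot [-0.0001 -0.0002  0.0002] minrows 2.3393278269620534
```

Call:
play_rows --translation '[[0,0,0],[0,0,0],[0,0,0],[0,-8,0],[0,-25,0],[0,-50,0],[0,-80,0],[0,-115,0],[0,-150,0],[0,-155,0]]' --rotation '[[0,0,0],[0,0,0],[0,0,0],[0,0,0],[0,0,0],[0,0,0],[0,0,0],[0,0,0],[0,0,0],[0,0,0]]' --jaw '[0,0,0,0,0,0,0,0,0,0]'

```text
time_s: 28.27
position: [0.5378, 0.0439, 0.1642]
eef_rot: [[0.944, 0.008, 0.331], [-0.331, 0.001, 0.944], [0.007, -1.0, 0.003]]
contact_force: [0.8, 0.7, 0.6]
opening: 0.0131
```

```bash
python3 - <<'E'
from h import *
im,s=snap('wrist','w25')
im,s=snap('side','s25');cv2.imwrite('pics/s25c.png',crop(im,220,60,240,180,3))
E
python3 to.py 0.6244 -0.1378 0.16 -86.9
```

```text
pos [0.537  0.0438 0.1597] t 28.3667 J [  4.7   2.3  -0.6  86.8   0.  114. ] yaw -19.308800088481846
shift mm [ 142.5   -0.1 -142.5] rot [-0.0036  1.1797  0.0022] minrows 4.833299572061703
```

View pics/w25.png

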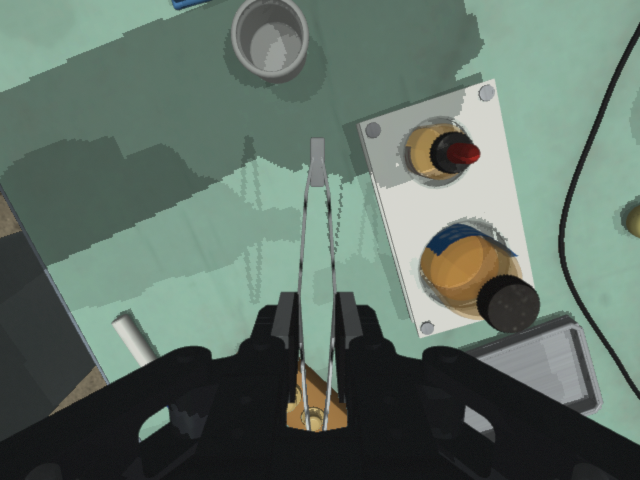

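View pics/s25c.png

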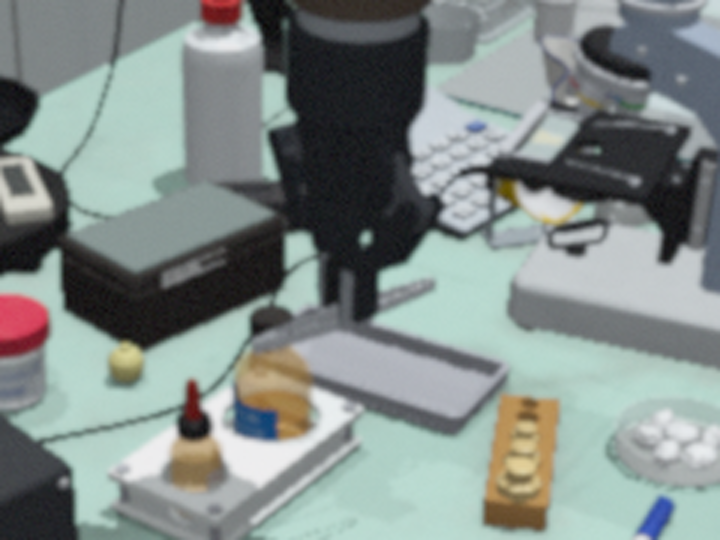

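Call:
play_rows --translation '[[10,0,-12],[24,0,-26],[38,0,-40],[54,0,-55],[70,0,-71],[86,0,-87],[102,0,-103],[118,0,-119],[132,0,-133],[142,0,-142]]' --rotation '[[0,0.118,0],[0,0.236,0],[0,0.354,0],[0,0.472,0],[0,0.59,0],[0,0.708,0],[0,0.826,0],[0,0.944,0],[0,1.062,0],[0,1.18,0]]' --jaw '[0,0,0,0,0,0,0,0,0,0]'

```text
time_s: 29.2
position: [0.6228, -0.1389, 0.155]
eef_rot: [[0.047, -0.003, 0.999], [-0.999, 0.0, 0.047], [-0.001, -1.0, -0.003]]
contact_force: [0.2, -0.1, 0.3]
opening: 0.0127
```

```bash
python3 - <<'E'
from h import *
im,s=snap('wrist','w26'); s=monitor.sense();c=cam('wrist',s)
draw(im,c,box(.6244,-.1378,np.radians(3.1),.084,.042,.016),1,0);cv2.imwrite('pics/w26o.png',im)
im,s=snap('side','s26');cv2.imwrite('pics/s26c.png',crop(im,260,60,240,180,3))
E
python3 to.py 0.6244 -0.1378 0.16 -86.9
```

```text
pos [ 0.6228 -0.1388  0.1548] t 29.3 J [-12.6  16.6  15.   88.6  -0.  164.6] yaw -87.20164429006066
shift mm [-1.  -5.2  1.6] rot [ 0.003  -0.0053 -0.0006] minrows 0.13295231325619375
```

View pics/w26o.png

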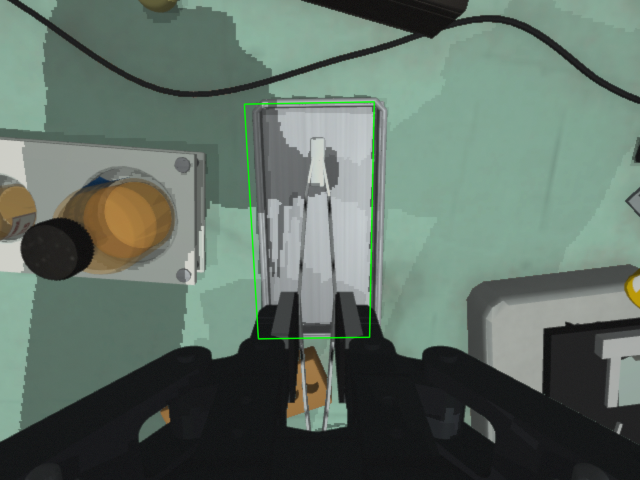

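View pics/s26c.png

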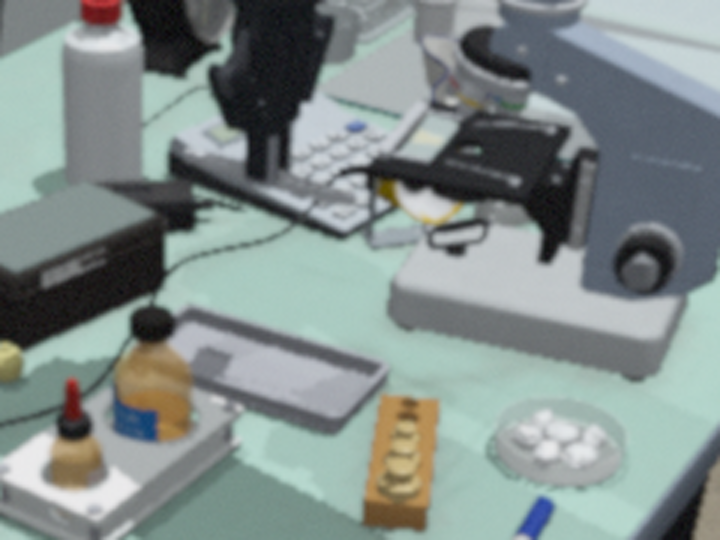

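Run:
```python
from h import *
im=cv2.imread('pics/w26.png');cv2.imwrite('pics/w26c.png',crop(im,230,85,180,260,3)[:600])
c=cam('wrist')
for p in [(262,105),(384,105)]: print(onz(c,*p,.016))
```

```text
[ 0.7045 -0.1007  0.016 ]
[ 0.7084 -0.1796  0.016 ]
```

View pics/w26c.png

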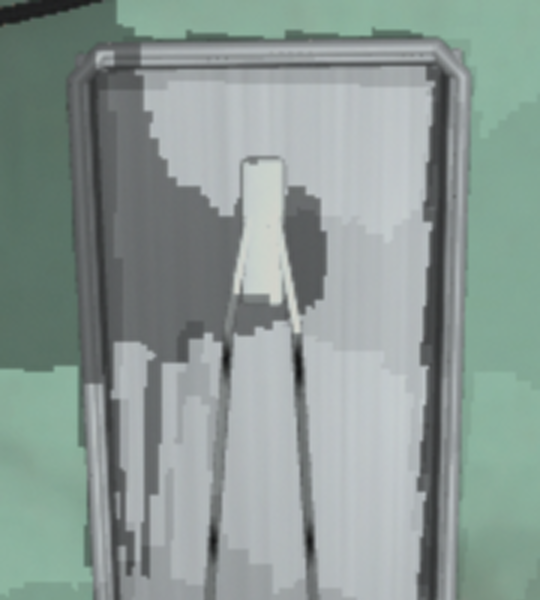

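Run:
```python
from h import *
c=cam('wrist')
g=lambda x,y:onz(c,230+(x+.5)/3-.5,85+(y+.5)/3-.5,.016)
L=[g(70,85),g(93,560)];R=[g(468,85),g(455,560)]
for P in (L,R):
    d=P[0]-P[1];print(P,np.degrees(np.arctan2(d[1],d[0])))
print('top',g(105,41),g(440,41))
im=np.asarray(viewer.capture('top'))[...,::-1];cv2.imwrite('pics/t27.png',im)
a=crop(im,380,130,120,120,5);ct=cam('top')
draw(a,ct,box(.6244,-.1378,np.radians(3.1),.084,.042,.016),5,np.array([380,130]));draw(a,ct,box(.625,-.142,np.radians(3.1),.084,.042,.016),5,np.array([380,130]),(0,0,255))
cv2.imwrite('pics/t27o.png',a)
```

```text
[array([ 0.6993, -0.0949,  0.016 ]), array([ 0.5907, -0.1014,  0.016 ])] 3.3939296078435084
[array([ 0.7036, -0.1812,  0.016 ]), array([ 0.595 , -0.1882,  0.016 ])] 3.7177637371617376
top [ 0.7087 -0.1024  0.016 ] [ 0.7122 -0.1743  0.016 ]
```

View pics/t27o.png

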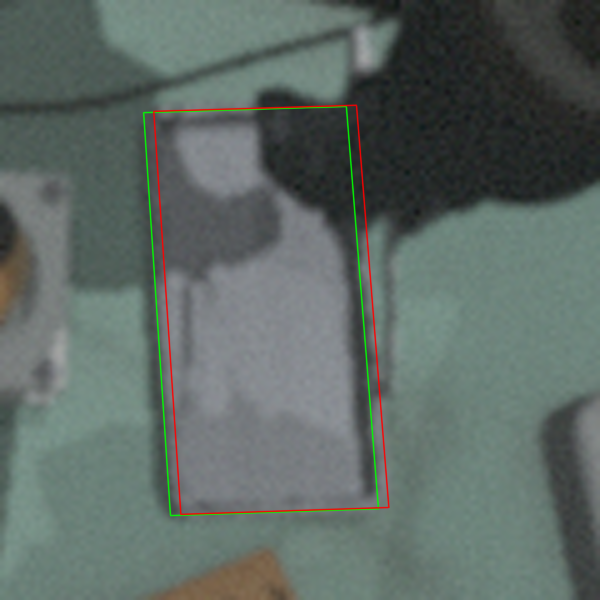

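Call:
play_rows --translation '[[1,15,3],[1,40,3],[1,70,3],[1,95,3],[1,115,3],[1,128,3],[1,136,3],[1,141,3],[1,143,3],[1,143,3]]' --rotation '[[0,-0.01,0],[0,-0.01,0],[0,-0.01,0],[0,-0.01,0],[0,-0.01,0],[0,-0.01,0],[0,-0.01,0],[0,-0.01,0],[0,-0.01,0],[0,-0.01,0]]' --jaw '[0,0,0,0,0,0,0,0,0,0]'

```text
time_s: 30.18
position: [0.6264, -0.138, 0.0149]
eef_rot: [[0.064, 0.001, 0.998], [-0.998, -0.0, 0.064], [0.0, -1.0, 0.001]]
contact_force: [0.3, 0.1, 0.0]
opening: 0.0133
```

```bash
python3 - <<'E'
from h import *
im,s=snap('wrist','w28');im,s=snap('side','s28');cv2.imwrite('pics/s28c.png',crop(im,280,110,160,120,5))
E
python3 to.py 0.6255 -0.140 0.0055 -86.6
```

```text
pos [ 0.6267 -0.1382  0.0155] t 30.2833 J [-12.4  18.5   1.9  73.3   0.  163.9] yaw -86.32794949249829
shift mm [ 1.7 10.  -1.3] rot [-0.0016  0.0047  0.0004] minrows 0.24476345298644384
```

View pics/s28c.png

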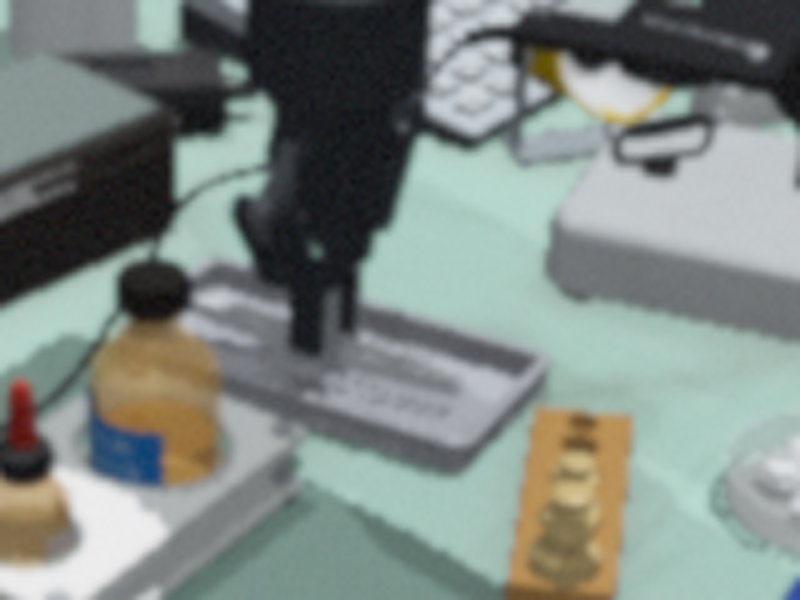

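View pics/w28.png

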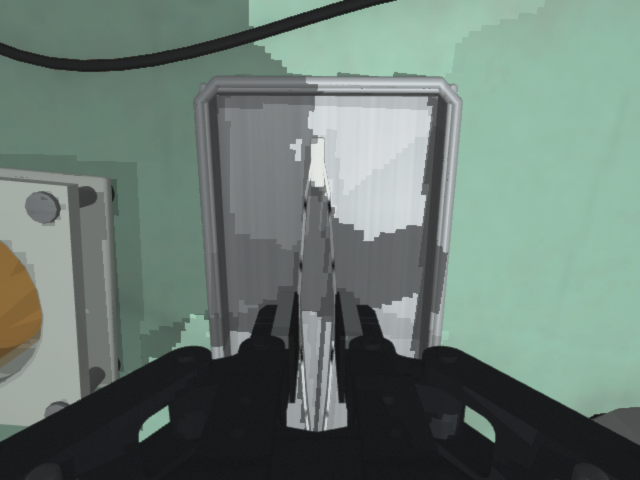

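Call:
play_rows --translation '[[2,2,-1],[3,4,-1],[3,6,-1],[3,8,-1],[3,9,-1],[3,9,-1],[3,9,-1],[3,9,-1],[3,9,-1],[3,9,-1]]' --rotation '[[0,0,0],[0,0,0],[0,0,0],[0,0,0],[0,0,0],[0,0,0],[0,0,0],[0,0,0],[0,0,0],[0,0,0]]' --jaw '[0,0,0,0,0,0,0,0,0,0]'

```text
time_s: 31.12
position: [0.6252, -0.1412, 0.0055]
eef_rot: [[0.064, 0.0, 0.998], [-0.998, -0.0, 0.064], [0.0, -1.0, 0.0]]
contact_force: [-2.4, -0.9, 4.0]
opening: 0.0131
```

```bash
python3 to.py 0.6255 -0.140 0.0055 -86.6
```

```text
pos [ 0.6252 -0.1412  0.0055] t 31.1167 J [-12.7  18.8   1.2  72.4  -0.  163.6] yaw -86.35113577573004
shift mm [-1.2 -0.   0.3] rot [-0.      0.0043  0.0002] minrows 0.030520940979180736
```

Light contact (4 N) as expected at the floor. Release and rise.

Call:
play_rows --translation '[[0,0,0],[0,0,0],[0,0,0],[0,0,0],[0,0,0],[0,-3,0],[0,-20,0],[0,-55,0],[0,-95,0],[0,-135,0]]' --rotation '[[0,0,0],[0,0,0],[0,0,0],[0,0,0],[0,0,0],[0,0,0],[0,0,0],[0,0,0],[0,0,0],[0,0,0]]' --jaw '[0.18,0.21,0.25,0.3,0.3,0.3,0.3,0.3,0.3,0.3]'

```text
time_s: 31.95
position: [0.6246, -0.141, 0.1416]
eef_rot: [[0.064, -0.001, 0.998], [-0.998, 0.0, 0.064], [-0.0, -1.0, -0.001]]
contact_force: [0.9, -0.7, -0.4]
opening: 0.0259
```

```bash
python3 to.py 0.45 -0.05 0.22 -86.6;python3 - <<'E'
from h import *
im,s=snap('wrist','w29')
E
```

```text
pos [ 0.6246 -0.141   0.1416] t 31.95 J [-12.7  16.7  13.7  87.    0.  163.6] yaw -86.34119016909386
shift mm [-102.   -78.2 -168.6] rot [ 0.0012  0.0045 -0.0004] minrows 5.083455773621989
```

View pics/w29.png

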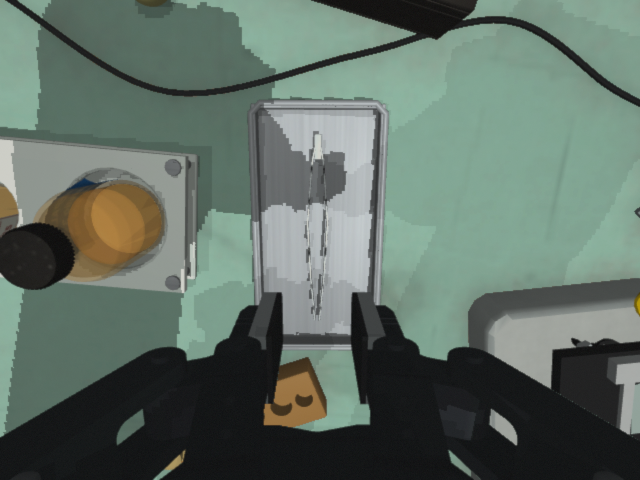

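Call:
play_rows --translation '[[0,-30,0],[-10,-60,-20],[-25,-78,-45],[-40,-78,-75],[-55,-78,-105],[-70,-78,-135],[-85,-78,-165],[-95,-78,-195],[-100,-78,-225],[-100,-78,-225]]' --rotation '[[0,0,0],[0,0,0],[0,0,0],[0,0,0],[0,0,0],[0,0,0],[0,0,0],[0,0,0],[0,0,0],[0,0,0]]' --jaw '[0.3,0.3,0.3,0.3,0.3,0.3,0.3,0.3,0.3,0.3]'

```text
time_s: 32.83
position: [0.3906, -0.055, 0.2196]
eef_rot: [[0.064, 0.001, 0.998], [-0.998, -0.0, 0.064], [0.0, -1.0, 0.001]]
contact_force: [-0.5, -0.8, 0.4]
opening: 0.026
```

Run:
```python
from h import *
im,s=snap('side','s30');cv2.imwrite('pics/s30c.png',crop(im,190,140,240,205,3)[:600])
im,s=snap('top','t30');cv2.imwrite('pics/t30c.png',crop(im,170,140,300,180,2.6))
```

```text
(no output)
```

View pics/s30c.png

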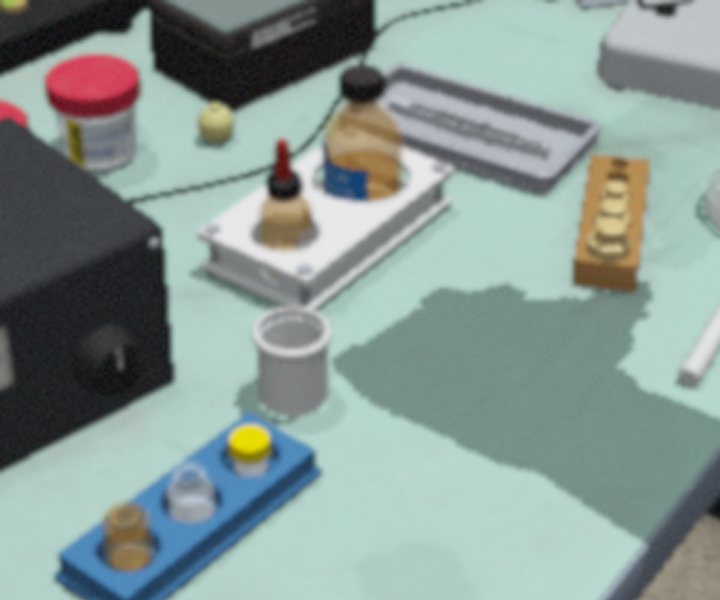

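View pics/t30c.png

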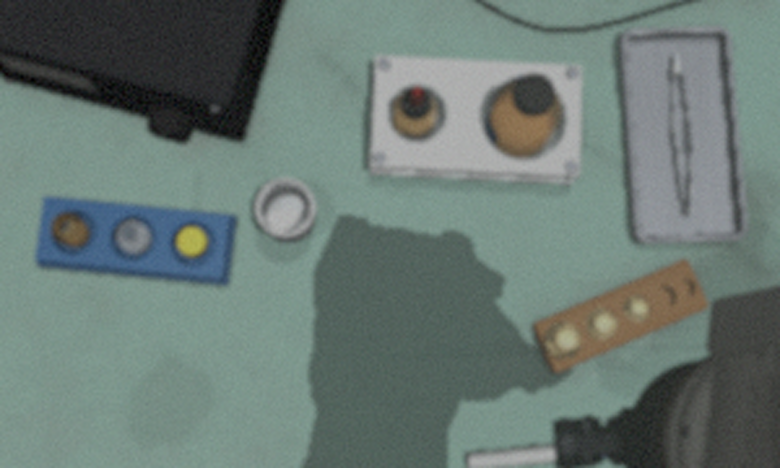

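Run:
```python
from h import *
im=cv2.imread('pics/s30.png');c=cam('side');k=4
def go(o,w,h,L,n):
    a=crop(im,*o,w,h,k)
    for x,y,z,r in L: draw(a,c,circle(x,y,z,r),k,np.array(o))
    cv2.imwrite(n,a); return a
a=go((250,150),110,110,[(.629,-.0118,.11,.014),(.629,-.0118,.068,.0265),(.63,.0705,.053,.017),(.63,.0705,.102,.004)],'x')if 0 else None
def mk(o,w,h,L):
    a=crop(im,*o,w,h,k)
    for x,y,z,r in L: draw(a,c,circle(x,y,z,r),k,np.array(o))
    return a
A=mk((255,150),95,110,[(.629,-.0118,.11,.014),(.629,-.0118,.068,.0265),(.63,.0705,.053,.017),(.63,.0705,.102,.004)])
B=mk((205,270),95,110,[(.529,.2369,.032,.0115),(.536,.3287,.043,.0125),(.5325,.2828,.039,.0125)])
cv2.imwrite('pics/chk.png',np.hstack([A,B]))
```

```text
(no output)
```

View pics/chk.png

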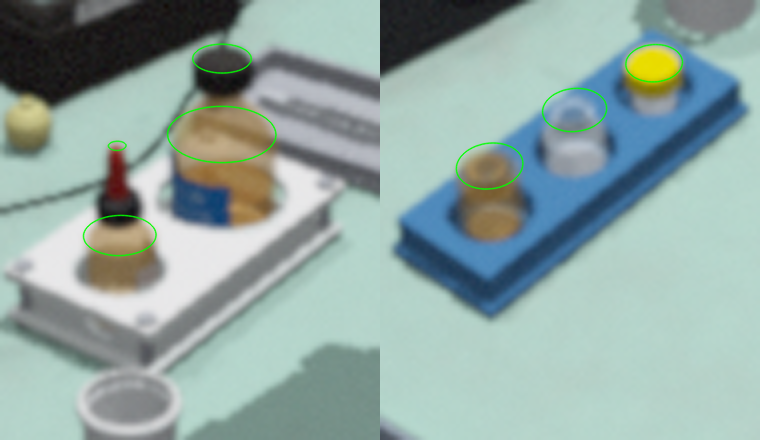

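Every top sits at the height predicted for an item fully seated, so I'm handing the job in.

```bash
python3 -c "
from workcell import sign_off
print(sign_off())"
```

```text
the job is handed in; nothing more can be done
None
```

The job is done and handed in at about 33 s of robot time. I worked in the order you gave:
- **Bottles:** the black-capped bottle is in the 64 mm hole of the rack and the red-topped dropper is in the 44 mm hole.
- **Vials:** the yellow-capped vial is in the right-hand well of the block (towards -y) and the open amber vial is in the left-hand one.
- **Tweezers:** they lie flat and lengthwise in the tray, near its middle.

**Last checks:** the final side and top pictures show both bottles and all three vials upright. Their tops line up with the heights expected when fully seated, to within a couple of millimetres. The clear vial is still in the middle well, and the gripper is clear of everything. The largest wrist force in any reading was about 7 N, though it was only read at the end of each move.

**Disagreement:** the wrist and top cameras differed by about 4 mm on the tray's y position. I aimed between the two; there was ample room for the tweezers either way.

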